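# Hook weld-head cartridges from the deep rack, plug them in, dial the program

### The job

Use the hook tool to lift every weld-head cartridge out of its deep rack well, then plug each one fully home, upright and flush, into the socket framed in its own colour, and put the hook back to hang upright in its holster. Only once all the cartridges are plugged in, set the program dials: seen from the robot, the left dial to mark 4 and the right dial to mark 1. Leave the bin of brushes, the screwdriver and the jar where they are.

Things in the scene. Friction and masses are not known exactly. Their poses are not given: they have to be found in the camera images.
- red: red cartridge, 110 g, may be absent. Origin: centre of its underside, z up. Heavy brass foot 28 (x) x 32 (y) x 12 mm; on it a block 34 (x) x 38 (y) x 24 mm; on top a wire bail, 4 mm wire, a flat-topped arch in the x = 0 plane: feet 28 mm apart, flat top 14 mm wide along y, its underside 58 mm above the origin; overall 62 mm high. Starts upright in a rack well
- yellow: yellow cartridge, 110 g, may be absent. Origin: centre of its underside, z up. Heavy brass foot 28 (x) x 32 (y) x 12 mm; on it a block 34 (x) x 38 (y) x 24 mm; on top a wire bail, 4 mm wire, a flat-topped arch in the x = 0 plane: feet 28 mm apart, flat top 14 mm wide along y, its underside 58 mm above the origin; overall 62 mm high. Starts upright in a rack well
- blue: blue cartridge, 110 g, may be absent. Origin: centre of its underside, z up. Heavy brass foot 28 (x) x 32 (y) x 12 mm; on it a block 34 (x) x 38 (y) x 24 mm; on top a wire bail, 4 mm wire, a flat-topped arch in the x = 0 plane: feet 28 mm apart, flat top 14 mm wide along y, its underside 58 mm above the origin; overall 62 mm high. Starts upright in a rack well
- hook: hook tool, 120 g, rigid. Origin: centre of the collar's underside, on the rod axis, z up. Collar 60 x 60 x 6 mm, orange; black handle 24 (x) x 20 (y), 6 to 52 mm above the origin. Rod 5.6 mm thick down to a toe along +x: its centre line 104 mm below the origin, reaching 19 mm out, with an end lip 10 mm high; a wire sits in the throat 8 mm out from the rod axis. Hangs in the holster
- holster: grey fixed upright box tube, 56 x 56 mm outside, 48 x 48 mm inside, rim 120 mm high, on a 70 x 70 mm foot; the hook's collar lies on its rim (collar underside 120 mm above the holster's origin) with the rod and toe inside. Origin: centre of the underside
- rack: fixed clear plastic rack, 94 (x) x 164 (y) mm, rim 140 mm high, with three wells in a row along y, each 84 (x) x 48 (y) mm inside, floor 5 mm above the work surface, walls 5 mm; well centres at y = -53, 0, +53 mm. Origin: centre of the underside. The gripper does not fit in a well
- mat: fixed black rubber set-down mat, 100 (x) x 200 (y) mm, 3 mm thick, somewhere to stand cartridges for a while; origin: centre of the underside
- plate: fixed dark steel socket plate, 80 (x) x 200 (y) x 26 mm high, with three rectangular socket holes in a row along y, each with a coloured frame; origin: centre of the underside
- socket_red (a point): centre of the mouth of the socket in the red frame, on the plate's top face (z = 26 mm); hole 30.5 (x) x 34.5 (y) mm, 16 mm deep, edge chamfered 2 mm; axes as the plate's: the cartridge goes in with its y along this y, either way round; when home the block rests flat on the plate, the foot's underside 12 mm below the mouth
- socket_yellow (a point): centre of the mouth of the socket in the yellow frame, on the plate's top face (z = 26 mm); hole 30.5 (x) x 34.5 (y) mm, 16 mm deep, edge chamfered 2 mm; axes as the plate's: the cartridge goes in with its y along this y, either way round; when home the block rests flat on the plate, the foot's underside 12 mm below the mouth
- socket_blue (a point): centre of the mouth of the socket in the blue frame, on the plate's top face (z = 26 mm); hole 30.5 (x) x 34.5 (y) mm, 16 mm deep, edge chamfered 2 mm; axes as the plate's: the cartridge goes in with its y along this y, either way round; when home the block rests flat on the plate, the foot's underside 12 mm below the mouth
- console: fixed blue dial console, 110 (x) x 220 (y) x 30 mm high, origin: centre of the underside, x away from the robot; left dial at y = +53 mm, right dial at y = -53 mm. Round each dial are ticks 0.5 rad apart for marks 0 to 5, numbered clockwise from above: mark 0 red, on the -x side, the others white
- dial_left (a joint): left dial: 0 when its white pointer line is at the red mark 0, grows clockwise seen from above, 0.5 per mark (mark 4 = 2.0), range 0 to 3.0; turns with light friction and stays where it is left
- dial_right (a joint): right dial: 0 when its white pointer line is at the red mark 0, grows clockwise seen from above, 0.5 per mark (mark 1 = 0.5), range 0 to 3.0; turns with light friction and stays where it is left
- dial_left_grip (a point): on the left dial's axis at the height to grip, 67 mm above the work surface; turns with the dial, x along its grip bar (bar 46 mm long, 14 mm thick, from 42 mm to 74 mm above the work surface; the white pointer line is on its -x half; disc of 48 mm diameter below)
- dial_right_grip (a point): on the right dial's axis at the height to grip, 67 mm above the work surface; turns with the dial, x along its grip bar (bar 46 mm long, 14 mm thick, from 42 mm to 74 mm above the work surface; the white pointer line is on its -x half; disc of 48 mm diameter below)
- brush_bin: bystander: loose clear bin, 100 x 150 x 55 mm, of carbon brushes; origin: centre of the underside; leave alone
- driver: bystander: screwdriver lying on the work surface; leave alone
- jar: bystander: small jar, 56 mm across, 70 mm high; origin: centre of the underside; leave alone
Not all that is in view belongs to the job. Of the things like the red, leave any that is orange; of the rest the smaller one is meant.

How it is judged:
By the outcome, as a careful person would: the job done as asked, in the order asked, and still so for the second after the job is handed in, with the robot touching nothing.
Of red, yellow, blue only 2 to 3 are there at a start; the rules pass over those that are not, and their reading is None.
At some moment in a run one of red, yellow, blue may be knocked a few centimetres aside while the robot is not near it.
It also fails if it takes over 210 s, if anything falls off the work surface, if the arm or the gripper's body presses on something with over 40 N, if the wrist force passes 120 N, or if a joint passes its speed limit or range.

### The arm

A 7-joint arm with a two-finger parallel gripper is mounted at the origin on the work surface. World frame = base frame: x ahead of the robot, y to its left, z up, the work surface at z = 0. Lengths are in mm, angles in rad, forces in N, time in s.
With the tool pointing down it reaches from about 350 to 900 mm from the base axis. Payload 7.2 kg.
Tool frame: the origin (TCP) lies between the finger pads; the fingertips stand 8 mm ahead of it and the grasp point (between the pads) lies 11 mm behind it; z points along the fingers, y is the line along which they close (so a half turn about z gives the same grasp; the last joint's range is limited). The gripper opens to 88 mm and grips with 3 to 60 N. Pads are 20 mm wide; open, the fingers measure 115 mm over their backs; the gripper's body (75 mm by 178 mm) begins 61 mm behind the grasp point.
Start: joints at [-1.297, 0.411, -0.013, 1.596, 0.006, 1.134, -0.082], TCP at [209.499, 588.845, 230.653] pointing down, gripper open.
Joint ranges: [-2.95, 2.95], [-0.29, 1.99], [-1.47, 1.44], [0.14, 2.54], [-1.03, 4.17], [0.13, 1.85], [-2.86, 2.86]. Speed limits (rad/s): [2.39, 2.39, 3.01, 3.01, 3.14, 3.14, 3.14].

### API

Orientations are given as a unit quaternion [w, x, y, z].
In Python, from station import telemetry, imaging, order gives the robot as it stands.
- The arm moves only by the tool move_arm, never from a script. Its argument "rows" is a list of rows, each a list of 7 numbers: the turn, a rotation vector about the tool's x, y, z in degrees, then the shift along the tool's x, y, z in mm, then the finger opening in mm, from 0 to 87.8. In form: [[wx, wy, wz, dx, dy, dz, grip], ...]. A call has 1 to 12 rows; each row shifts and turns the commanded pose from where the row before left it, along the tool's axes as they then stand; what a row does not reach is not made up. A row lasts 1/8 s, in which the tool goes at most 62.5 mm and 10.7 degrees, less where a joint would pass 70% of its speed; a pose out of reach is approached as far as the arm can. A call with a gripper value outside its range is refused whole. The fingers move at their own pace and stop on an object; "grip_force" is the grip in N (left out, the last holds). Time passes only in rows, so rows that do not move let the fingers close. It gives the time, the measured TCP pose, the force, the opening and the grip force at its end, in the units of the state.
- telemetry.get_obs(): the state, without advancing time (a new reading comes with each control period).
- imaging.capture(name): name is "scene" or "top" or "wrist"; returns the picture (384x512x3 uint8, blue, green, red); there is no depth.
- imaging.calibration(name): a dict with "fx", "fy", "cx", "cy" (pixels), "cam_to_world" (4x4, takes a point from camera to world coordinates). Camera axes: x right, y down, z forward; pixel columns grow to the right and rows downward; lengths in mm; the calibration is good to about 2 mm. The wrist camera is an equidistant fisheye: a pixel r from the principal point sees the ray r / f radians off the axis. A picture is of the moment at which its call begins: read the wrist's pose just before it. calibration takes no time and is no camera call; for the wrist camera it gives the pose at the moment of the call.
- order.finish_job(): hands the job in; it is judged then, once.
The state is a dict: "time_s": time; "joints": joint angles; "joint_velocities": joint speeds; "effort": joint torques, N m; "position": TCP position; "tcp_rot": TCP orientation; "wrist_force": force on the tool from outside, world axes, zero at the start; "ft_torque": the same for the moment, N m; "opening": finger opening in mm; "grasp_force": force on a finger pad.
Only numpy, scipy, OpenCV 4.12 (cv2) and the standard library are available. Lean on these libraries where they do the work, as an engineer would, in place of code of your own. Each camera call takes 0.05 s, during which the arm holds its last target. There are 200 camera calls.

## Working session

There is one attempt and no reset: what is moved stays moved. The work goes in short steps, Python scripts to look and compute and a tool call to move; the robot and the scene stay as the last step left them, time stands still between calls to the robot, and variables do not carry over. Pictures are saved under pics/ and viewed, at most 14 in all, crops included, and the job is handed in when it is done.

Besides the shell and the picture viewer there is one more tool, called after "Emit:" as name(argument=value, ...) on one line, values as JSON. move_arm: Moves the arm, as the interface text tells. Its arguments: {"type":"object","properties":{"rows":{"type":"array"},"grip_force":{"type":"number"}},"required":["rows"]}

```bash
ls; mkdir -p pics
python3 - <<'E'
from station import telemetry, imaging
import cv2,json
o=telemetry.get_obs()
print(o)
for n in("scene","top"):
    im=imaging.capture(n); c=imaging.calibration(n); print(n,c)
    cv2.imwrite(f"pics/{n}0.png",cv2.resize(im,(800,600),interpolation=cv2.INTER_CUBIC)); cv2.imwrite(f"{n}0.png",im)
E
```

```text
pics
{'time_s': 0.0, 'joints': array([-1.29722333,  0.41186822, -0.01271709,  1.5970317 ,  0.00560246,
        1.13425145, -0.08220886]), 'joint_velocities': array([ 0.00160804,  0.00167032,  0.00032392, -0.00119588,  0.00034639,
       -0.00081918,  0.00172787]), 'effort': array([-1.97564063e-04, -5.87961531e+01,  6.41611498e-01, -2.91076112e+01,
       -5.38728351e-02,  1.86150527e-02,  1.65885203e-04]), 'position': array([209.35105867, 588.39413973, 229.83380961]), 'tcp_rot': array([-7.60873310e-05,  1.70045408e-01,  9.85435934e-01, -7.57730893e-04]), 'wrist_force': array([-0.55927367, -0.38812287, -0.32969874]), 'ft_torque': array([ 0.01441383,  0.04536721, -0.01614257]), 'grasp_force': 0.0, 'opening': 87.78942713331344}
scene {'fx': 349.60077681594845, 'fy': 349.60077681594845, 'cx': 255.6042076803255, 'cy': 186.02003192814524, 'cam_to_world': array([[-7.97346155e-01,  4.87148835e-01, -3.56265521e-01,
         9.04368336e+02],
       [ 6.03319062e-01,  6.28065538e-01, -4.91466977e-01,
         4.01714760e+02],
       [-1.56594693e-02, -6.06811085e-01, -7.94691820e-01,
         7.95480865e+02],
       [ 0.00000000e+00,  0.00000000e+00,  0.00000000e+00,
         1.00000000e+00]])}
top {'fx': 441.58290358512824, 'fy': 441.58290358512824, 'cx': 250.2065337987535, 'cy': 191.8158092492407, 'cam_to_world': array([[-4.26126194e-03, -9.96451565e-01,  8.40602163e-02,
         5.33603496e+02],
       [-9.99808674e-01,  5.85021029e-03,  1.86652453e-02,
        -3.04984034e+01],
       [-1.90907828e-02, -8.39645959e-02, -9.96285847e-01,
         1.15300522e+03],
       [ 0.00000000e+00,  0.00000000e+00,  0.00000000e+00,
         1.00000000e+00]])}
```

View pics/top0.png

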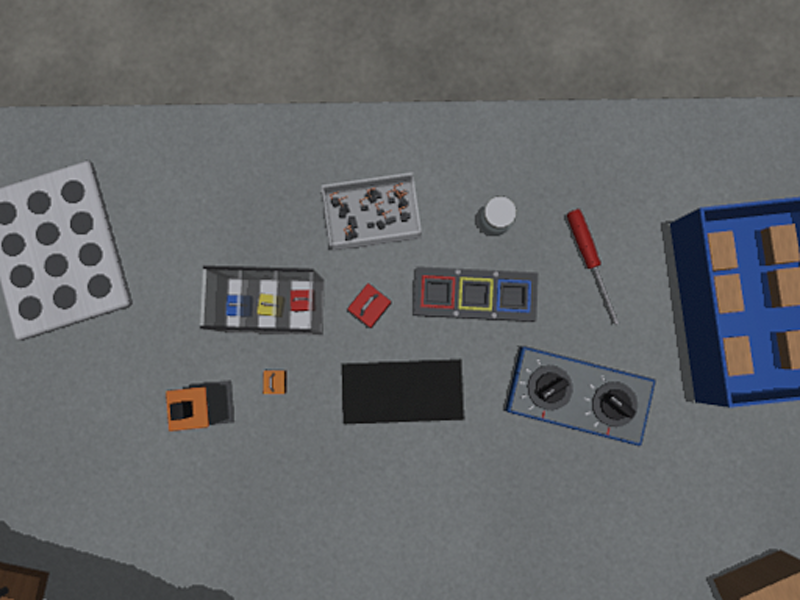

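View pics/scene0.png

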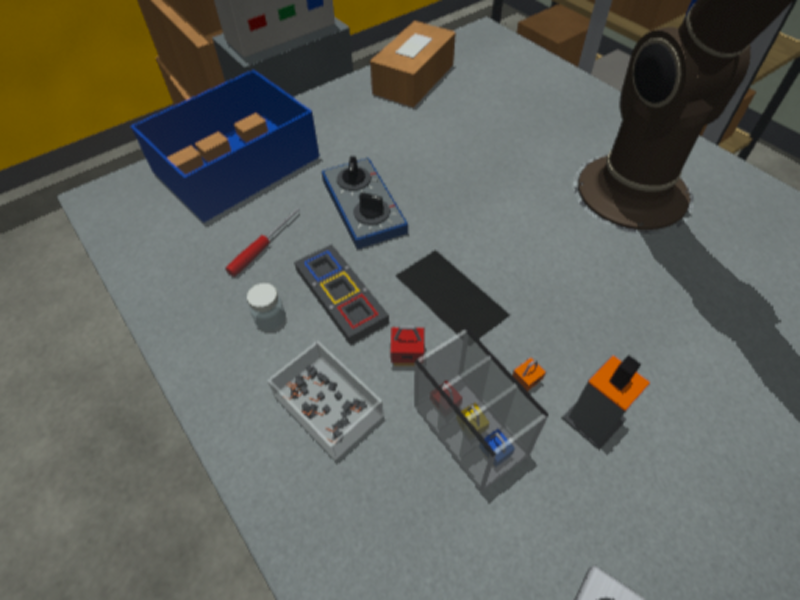

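The top view shows the rack at (262,300), with blue (235,303), yellow (268,303) and red (300,300) standing in its wells. The hook in its holster is at (187,409), the plate at (475,294), the mat at (402,391) and the console at (580,396). Candidates for red are the one in the well (300,300), a larger red block on the table (369,305) and an orange one (274,381). The smaller, non-orange one is in the well, so I choose that.

```bash
cat > h.py <<'E'
import numpy as np, cv2
from station import telemetry, imaging
def cast(c,px,z,fish=False):
    "pixels (N,2) -> world points on the plane at height z"
    px=np.atleast_2d(np.asarray(px,float)); M=c["cam_to_world"]
    a=(px[:,0]-c["cx"])/c["fx"]; b=(px[:,1]-c["cy"])/c["fy"]
    if fish:
        r=np.hypot(a,b)+1e-9; d=np.c_[np.sin(r)*a/r,np.sin(r)*b/r,np.cos(r)]
    else: d=np.c_[a,b,np.ones_like(a)]
    d=d@M[:3,:3].T; o=M[:3,3]
    return (o+d*((z-o[2])/d[:,2])[:,None])
def rect(P):
    (c,s,a)=cv2.minAreaRect(np.float32(P[:,:2])); 
    return np.round(c,1),np.round(s,1),round(a,1)
def blobs(mask,minA=20):
    cs,_=cv2.findContours(mask.astype(np.uint8),cv2.RETR_EXTERNAL,cv2.CHAIN_APPROX_NONE)
    return [k[:,0] for k in cs if cv2.contourArea(k)>=minA]
def masks(im):
    h,s,v=[x.astype(int) for x in cv2.split(cv2.cvtColor(im,cv2.COLOR_BGR2HSV))]
    return dict(orange=(h>6)&(h<18)&(s>150)&(v>90),red=((h<5)|(h>174))&(s>140)&(v>60),
      yellow=(h>22)&(h<34)&(s>120)&(v>80),blue=(h>100)&(h<125)&(s>130)&(v>60),black=(v<45),white=(s<50)&(v>170))
E
cat > m1.py <<'E'
from h import *
im=cv2.imread("top0.png"); c=imaging.calibration("top"); m=masks(im)
zs=dict(orange=126,red=41,yellow=41,blue=41,black=3)
for n in zs:
    for k in blobs(m[n]):
        p=k.mean(0)
        if 80<p[0]<440 and 100<p[1]<300: print(n,p.round(),*rect(cast(c,k,zs[n])),"z0:",rect(cast(c,k,0))[0],"z26:",rect(cast(c,k,26)))
a=im[220:285,85:235]; b=im[160:225,120:355]; d=im[215:290,315:425]
out=np.zeros((600,800,3),np.uint8)
def put(a,y,x,s):
    a=cv2.resize(a,None,fx=s,fy=s,interpolation=cv2.INTER_CUBIC); out[y:y+a.shape[0],x:x+a.shape[1]]=a[:600-y,:800-x]
put(im[160:225,120:215],0,0,4); put(im[160:225,255:355],0,400,4); put(im[220:285,95:195],300,0,4); put(d,300,400,3.6)
cv2.imwrite("pics/crop1.png",out)
E
python3 m1.py
```

```text
orange [119. 261.] [460.9 292.3] [59.  58.8] 6.2 z0: [451.9 331.9] z26: (array([453.8, 323.7]), array([64.7, 64.5]), 6.2)
orange [175. 244.] [499.9 163.7] [32.6 28. ] 0.5 z0: [495.7 187.5] z26: (array([496.6, 182.6]), array([35.8, 30.7]), 0.5)
red [191. 192.] [627.9 140.4] [30.8 25.4] 0.3 z0: [631.3 146.7] z26: (array([629.1, 142.7]), array([31.2, 25.8]), 0.3)
red [236. 195.] [618.9  26.6] [48. 53.] 51.2 z0: [622.1  28.7] z26: (array([620.1,  27.4]), array([48.6, 53.7]), 51.2)
red [280. 186.] [641.7 -85. ] [50.6 50.8] 89.3 z0: [645.7 -87. ] z26: (array([643.1, -85.7]), array([51.3, 51.5]), 89.3)
red [373. 152.] [ 725.6 -321.9] [96.4 22.7] 18.8 z0: [ 732.7 -332.7] z26: (array([ 728.2, -325.9]), array([97.7, 23. ]), 18.8)
yellow [169. 195.] [621.8 196.3] [33.3 20.3] 0.6 z0: [625.  204.6] z26: (array([623. , 199.3]), array([33.8, 20.6]), 0.6)
yellow [304. 188.] [ 636.6 -145.4] [50.4 50.7] 89.1 z0: [ 640.4 -149.7] z26: (array([ 638., -147.]), array([51.1, 51.4]), 89.1)
blue [366. 252.] [ 472.8 -310.4] [215.9 106.8] 75.4 z0: [ 470.6 -320.7] z26: (array([ 472. , -314.1]), array([218.8, 108
[... 311 characters left out ...]
 [448.6 342.3] z26: (array([450.5, 333.9]), array([27.4, 33.3]), 1.3)
black [394. 259.] [ 454.1 -376.5] [53.8 48.4] 25.1 z0: [ 453.9 -377.4] z26: (array([ 455.7, -369.6]), array([52.7, 47.4]), 25.1)
black [135. 255.] [468.1 287. ] [76.8 49.4] 30.6 z0: [467.9 287.8] z26: (array([469.4, 280.7]), array([75.3, 48.4]), 30.6)
black [351. 247.] [ 484.1 -269.8] [48.8 45.8] 65.5 z0: [ 484.  -270.4] z26: (array([ 485.1, -265. ]), array([47.8, 44.9]), 65.5)
black [257. 250.] [478.8 -25.6] [ 97.4 197.8] 1.9 z0: [478.6 -25.6] z26: (array([479.9, -25.7]), array([ 95.4, 193.8]), 1.9)
black [164. 172.] [684.3 216.7] [182.6   4.1] 88.2 z0: [684.7 217.4] z26: (array([681.3, 211.8]), array([179.,   4.]), 88.2)
```

View pics/crop1.png

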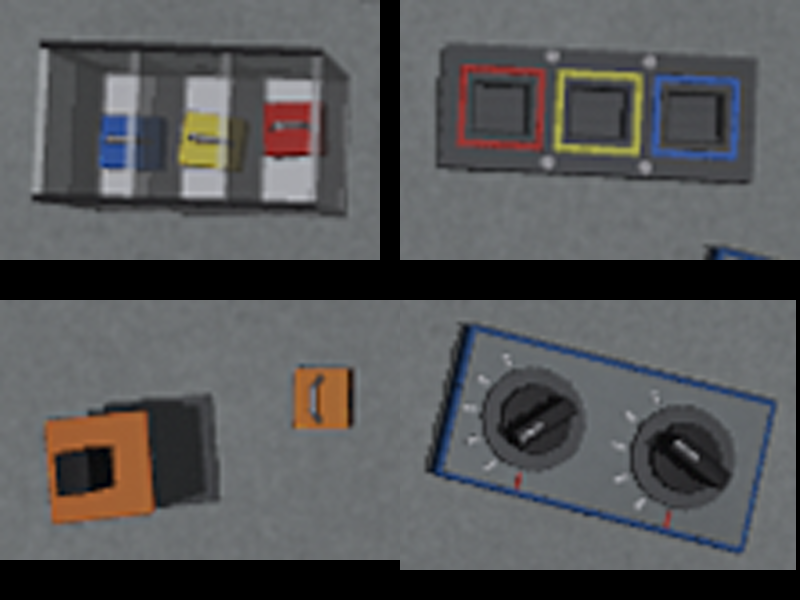

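Close crops confirm the choice: the well's red block has a 34x38-sized top, while the red block on the table measures about 50 mm. I'll move over the hook to look with the wrist camera.

Emit:
move_arm(rows=[[0, 0, -9.8, 0, 0, -20, 87], [0, 0, -9.8, 0, 0, -20, 87], [0, 0, 0, -32, -37, -10, 87], [0, 0, 0, -32, -37, -10, 87], [0, 0, 0, -32, -37, -10, 87], [0, 0, 0, -32, -37, -10, 87], [0, 0, 0, -32, -37, -10, 87], [0, 0, 0, -32, -37, -10, 87], [0, 0, 0, -30, -37, 0, 87], [0, 0, 0, -30, -37, 0, 87], [0, 0, 0, 0, 0, 0, 87]])

```text
time_s: 1.48
position: [464.0, 288.9, 330.5]
tcp_rot: [0.0, 0.003, 1.0, -0.001]
wrist_force: [0.3, 0.4, 0.2]
opening: 86.6
grasp_force: 0.0
```

```bash
cat >> h.py <<'E'
from scipy.spatial.transform import Rotation as R
def snap(name="wrist",f=None):
    c=imaging.calibration(name); im=imaging.capture(name)
    if f: cv2.imwrite(f,im)
    return im,c
def pose():
    o=telemetry.get_obs(); q=o["tcp_rot"]; m=R.from_quat([q[1],q[2],q[3],q[0]]).as_matrix()
    print("t%.1f"%o["time_s"],"pos",o["position"].round(1),"xang %.1f"%np.degrees(np.arctan2(m[1,0],m[0,0])),"zax",m[:,2].round(3),"F",o["wrist_force"].round(1),"open %.1f"%o["opening"],"gf %.1f"%o["grasp_force"])
    return o,m
E
python3 - <<'E'
from h import *
o,m=pose()
im,c=snap("wrist","w1.png"); print(c)
cv2.imwrite("pics/w1.png",cv2.resize(im,(800,600),interpolation=cv2.INTER_CUBIC))
E
```

```text
t1.5 pos [464.  288.9 330.5] xang 179.6 zax [ 0.001 -0.002 -1.   ] F [0.3 0.4 0.2] open 86.6 gf 0.0
{'fx': 297.3186396354542, 'fy': 297.3186396354542, 'cx': 260.53390313980645, 'cy': 191.44783365469868, 'cam_to_world': array([[ 7.33732901e-03,  9.66401527e-01,  2.56932388e-01,
         3.93068588e+02],
       [ 9.99972726e-01, -6.87434172e-03, -2.70014445e-03,
         2.89975478e+02],
       [-8.43182687e-04,  2.56945192e-01, -9.66425609e-01,
         4.82750530e+02],
       [ 0.00000000e+00,  0.00000000e+00,  0.00000000e+00,
         1.00000000e+00]])}
```

View pics/w1.png

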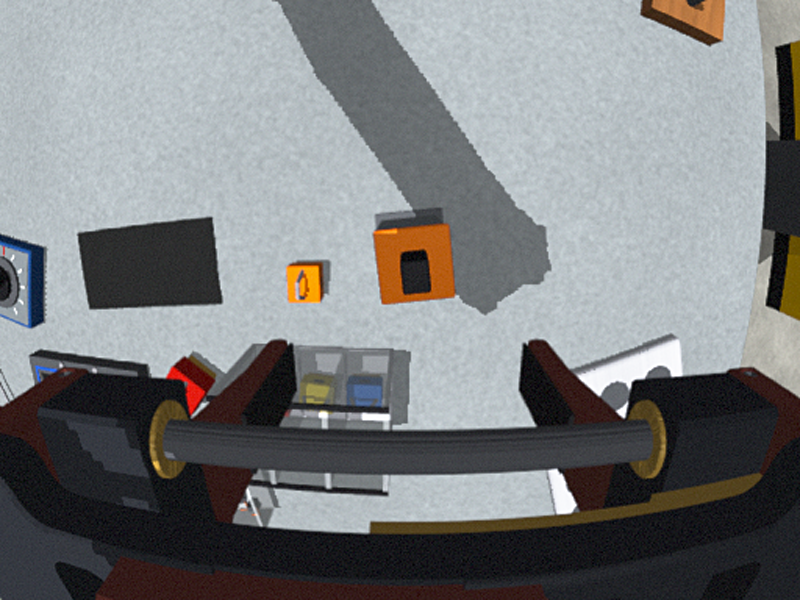

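The wrist view shows the hook at (415,263): orange collar, with the black handle's long side along image-vertical (world x). The rack sits behind the fingers at (340,400).

Run:
```python
from h import *
im=cv2.imread("w1.png"); c=imaging.calibration("wrist"); m=masks(im)
for k in blobs(m["orange"],100):
    print(k.mean(0).round(), rect(cast(c,k,126,True)))
k=max([k for k in blobs(m["black"],60) if 220<k[:,0].mean()<300 and k[:,1].max()<200],key=len)
print(k.min(0),k.max(0),rect(cast(c,k,172,True)),rect(cast(c,k,126,True)))
for k in blobs(m["black"],500):
    if k.mean(0)[0]<150 and k.mean(0)[1]<200: print("mat",rect(cast(c,k,3,True)))
```

```text
[265. 168.] (array([457.3, 297.4]), array([59.1, 58.4]), 5.6)
[443.   8.] (array([231.1, 546.4]), array([39.1, 86.2]), 14.2)
[257 160] [274 187] (array([454.4, 296.8]), array([28.4, 18.3]), 5.8) (array([463.7, 297.6]), array([32.6, 21. ]), 5.8)
```

Emit:
move_arm(rows=[[0, 0, -6.2, 0, 0, 0, 87], [0, 0, 0, 5, 7.5, 30, 87], [0, 0, 0, 0, 0, 50, 87], [0, 0, 0, 0, 0, 30, 87], [0, 0, 0, 0, 0, 0, 87], [0, 0, 0, 0, 0, 0, 87]])

```text
time_s: 2.28
position: [455.9, 300.9, 221.8]
tcp_rot: [0.0, -0.055, 0.998, 0.001]
wrist_force: [0.3, -0.4, 0.5]
opening: 86.8
grasp_force: 0.0
```

Run:
```python
from h import *
o,M=pose()
im,c=snap("wrist","w2.png"); m=masks(im)
for k in blobs(m["orange"],300):
    print(k.mean(0).round(), k.min(0),k.max(0),rect(cast(c,k,126,True)))
for k in blobs(m["black"],60):
    if 200<k[:,0].mean()<320 and k[:,1].max()<330: print(k.min(0),k.max(0),rect(cast(c,k,172,True)))
t,ct=snap("top","t2.png"); 
for k in blobs(masks(t)["orange"],100): print("top",rect(cast(ct,k,126)))
```

```text
t2.3 pos [455.9 300.9 221.8] xang -173.7 zax [ 0.001  0.001 -1.   ] F [ 0.3 -0.4  0.5] open 86.8 gf 0.0
[252. 197.] [219 166] [286 230] (array([458.6, 294.7]), array([58.5, 58.6]), 6.0)
[493.  14.] [464   0] [511  44] (array([221.6, 522. ]), array([71.5, 60.7]), 79.2)
[180 221] [379 279] (array([483.8, 321.5]), array([ 48.8, 163.2]), 6.2)
[238 189] [263 231] (array([453.6, 293.9]), array([31.9, 18.2]), 6.4)
top (array([499.9, 163.7]), array([32.6, 28. ]), 0.5)
```

Emit:
move_arm(rows=[[0, 0, 0, -2, -6.5, 30, 87], [0, 0, 0, 0, 0, 30, 87], [0, 0, 0, 0, 0, 21, 87], [0, 0, 0, 0, 0, 0, 87], [0, 0, 0, 0, 0, 0, 10], [0, 0, 0, 0, 0, 0, 10], [0, 0, 0, 0, 0, 0, 10], [0, 0, 0, 0, 0, 0, 10], [0, 0, 0, 0, 0, 0, 10], [0, 0, 0, 0, 0, 0, 10]], grip_force=40)

```text
time_s: 3.62
position: [458.5, 293.6, 139.6]
tcp_rot: [-0.0, -0.054, 0.999, -0.0]
wrist_force: [-0.3, -0.1, -0.5]
opening: 30.4
grasp_force: 0.0
```

Emit:
move_arm(rows=[[0, 0, 0, 0, 0, 0, 10], [0, 0, 0, 0, 0, 0, 10], [0, 0, 0, 0, 0, 0, 10]])

```text
time_s: 4.0
position: [458.5, 293.6, 139.6]
tcp_rot: [-0.0, -0.054, 0.999, -0.0]
wrist_force: [-0.4, 1.2, 0.1]
opening: 19.9
grasp_force: 40.0
```

Emit:
move_arm(rows=[[0, 0, 0, 0, 0, -20, 10], [0, 0, 0, 0, 0, -30, 10], [0, 0, 0, 0, 0, -50, 10], [0, 0, 0, 0, 0, -50, 10], [0, 0, 0, 0, 0, -50, 10], [0, 0, 0, 0, 0, 0, 10], [0, 0, 0, 0, 0, 0, 10]])

```text
time_s: 4.88
position: [458.1, 293.4, 338.8]
tcp_rot: [-0.0, -0.054, 0.999, -0.0]
wrist_force: [-0.4, -0.7, -2.1]
opening: 20.0
grasp_force: 40.0
```

Run:
```python
from h import *
o,M=pose()
im,c=snap("scene","s3.png"); t,ct=snap("top","t3.png"); w,cw=snap("wrist","w3.png")
for k in blobs(masks(im)["orange"],60): print(k.mean(0).round(),k.min(0),k.max(0))
p=o["position"]-[0,0,20]; M=np.linalg.inv(c["cam_to_world"]); q=M[:3,:3]@p+M[:3,3]; u=int(c["fx"]*q[0]/q[2]+c["cx"]); v=int(c["fy"]*q[1]/q[2]+c["cy"]); print(u,v)
a=cv2.resize(im[v-40:v+90,u-65:u+65],None,fx=3.07,fy=3.07,interpolation=cv2.INTER_CUBIC)
b=cv2.resize(w,(400,300)); out=np.zeros((400,800,3),np.uint8); out[:a.shape[0],:a.shape[1]]=a[:400,:400]; out[:300,400:]=b
cv2.imwrite("pics/s3.png",out)
```

```text
t4.9 pos [458.1 293.4 338.8] xang -173.8 zax [-0.001 -0.001 -1.   ] F [-0.4 -0.7 -2.1] open 20.0 gf 40.0
[338. 237.] [329 229] [348 247]
[430. 189.] [407 169] [455 207]
431 188
```

View pics/s3.png

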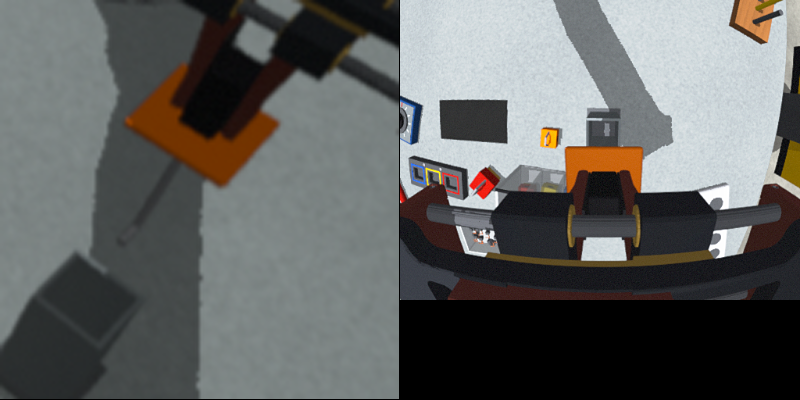

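Hook lifted cleanly (20.0 mm opening, so the fingers close along its y). The toe direction isn't clear near crop (122,242), so I'll project both candidates.

Run:
```python
from h import *
o,m=pose(); im=cv2.imread("s3.png"); c=imaging.calibration("scene")
M=np.linalg.inv(c["cam_to_world"])
def pr(p): q=M[:3,:3]@p+M[:3,3]; return np.r_[c["fx"]*q[0]/q[2]+c["cx"],c["fy"]*q[1]/q[2]+c["cy"]]
org=o["position"]-[0,0,19.5]; print("collar org",org)
ax=np.array([-m[0,0],-m[1,0],0])
for n,s in(("rodend",0),("+toe",19),("-toe",-19)):
    print(n,pr(org+ax*s+[0,0,-104]).round(1),"lip",pr(org+ax*s+[0,0,-94]).round(1))
u,v=pr(org+[0,0,-104]).astype(int)
a=cv2.resize(im[v-30:v+30,u-40:u+40],(800,600),interpolation=cv2.INTER_CUBIC); print(u-40,v-30)
a=cv2.convertScaleAbs(a,alpha=1.8)
cv2.imwrite("pics/s3b.png",a)
```

```text
t5.0 pos [457.9 293.2 338. ] xang -173.8 zax [-0.002 -0.002 -1.   ] F [ 0.2  0.2 -0.5] open 20.1 gf 40.0
collar org [457.89000341 293.20295727 318.47399864]
rodend [411.  220.7] lip [412.8 217.9]
+toe [405.5 226.6] lip [407.3 223.9]
-toe [416.3 214.9] lip [418.1 212.1]
370 190
```

View pics/s3b.png

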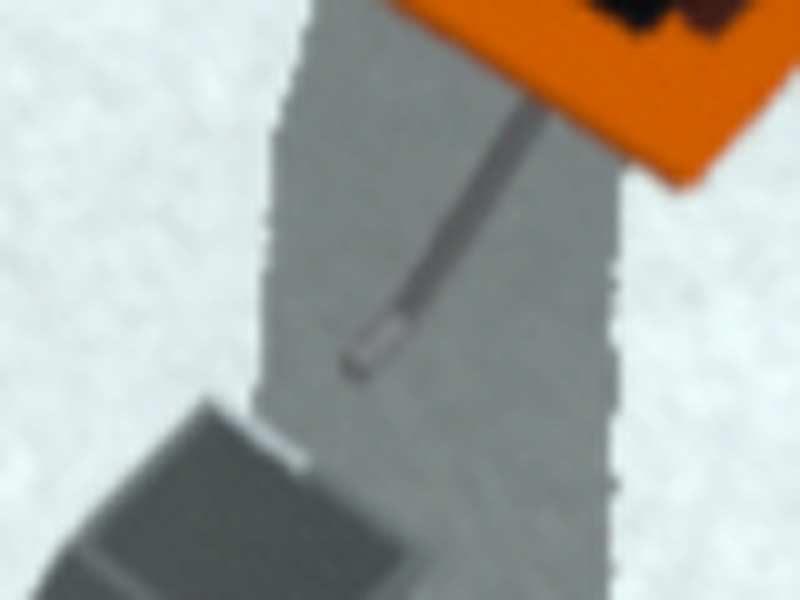

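The toe end is at crop (355,365), which is scene px (405.5,226.5). That matches the "+toe" prediction (towards world +x at yaw 6°). Next I'll put the camera over the rack.

Emit:
move_arm(rows=[[0, 0, 6.2, 0, 0, 0, 10], [0, 0, 0, -22, -10, 0, 10], [0, 0, 0, -48, -21, 0, 10], [0, 0, 0, -48, -21, 0, 10], [0, 0, 0, -48, -21, 0, 10], [0, 0, 0, -33, -14, 0, 10], [0, 0, 0, -14, -6, 0, 10], [0, 0, 0, 0, 0, 0, 10], [0, 0, 0, 0, 0, 0, 10], [0, 0, 0, 0, 0, 0, 10]])

```text
time_s: 6.28
position: [670.6, 201.9, 340.3]
tcp_rot: [0.0, -0.001, 1.0, 0.0]
wrist_force: [0.0, 0.0, -0.7]
opening: 19.9
grasp_force: 40.0
```

```bash
cat > m4.py <<'E'
from h import *
import sys
tag=sys.argv[1]
o,M=pose()
im,c=snap("wrist",f"w{tag}.png"); m=masks(im)
for n in("red","yellow","blue"):
    for k in blobs(m[n],60):
        if k[:,1].max()<260: print(n,k.min(0),k.max(0),"z41",rect(cast(c,k,41,True)))
E
python3 m4.py 4
python3 - <<'E'
from h import *
w=cv2.imread("w4.png")
cv2.imwrite("pics/w4.png",cv2.resize(w[20:245,100:400],(800,600),interpolation=cv2.INTER_CUBIC))
E
```

```text
t6.3 pos [670.6 201.9 340.3] xang -179.9 zax [ 0.     0.001 -1.   ] F [ 0.   0.  -0.7] open 19.9 gf 40.0
red [  6 170] [ 29 214] z41 (array([ 720.1, -295.8]), array([93.3, 34.2]), 19.5)
red [ 85 131] [110 160] z41 (array([639.5, -74.1]), array([52.4, 49.9]), 87.9)
red [206 123] [224 144] z41 (array([628.3, 133.2]), array([28. , 32.3]), 89.0)
red [130 108] [173 151] z41 (array([618.6,  29.2]), array([54.2, 60. ]), 51.1)
yellow [ 59 132] [ 81 160] z41 (array([ 636.6, -133.6]), array([52.2, 49.6]), 84.9)
yellow [239 116] [265 140] z41 (array([620.5, 189.8]), array([36.8, 33. ]), 82.2)
blue [ 36 132] [ 56 159] z41 (array([ 632.7, -193.1]), array([53.1, 49.9]), 87.4)
blue [275 118] [298 139] z41 (array([620.9, 242. ]), array([32.2, 35. ]), 0.4)
blue [ 0 46] [ 54 103] z41 (array([ 485.5, -258. ]), array([173.6, 104.9]), 75.3)
```

View pics/w4.png

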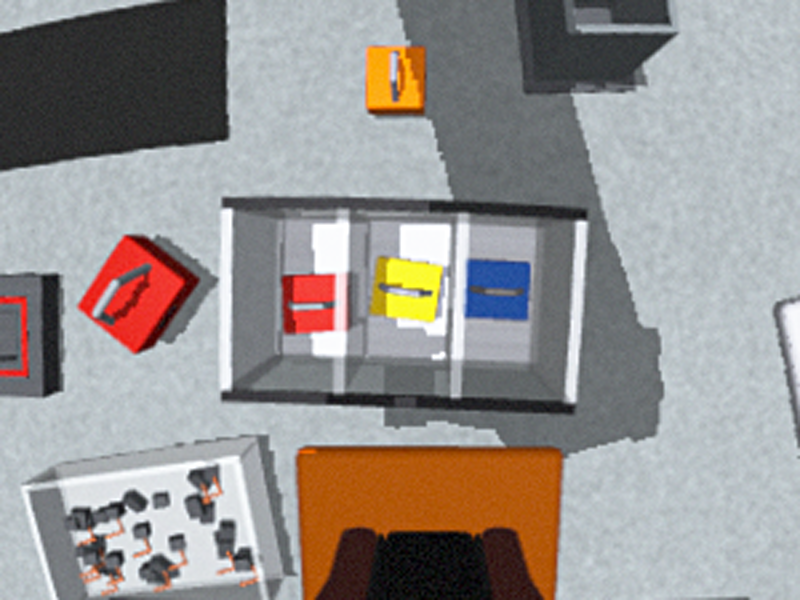

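The rack is seen from above. Bail wires (crop pixels): red (290,307)-(334,306), yellow (380,289)-(431,294), blue (474,292)-(524,292). The wells are open to the hook from above.

```bash
cat > wire.py <<'E'
from h import *
import sys
im=cv2.imread(sys.argv[1]); c=imaging.calibration("wrist")
s=300/800
for n,a,b in(("red",(290,307),(334,306)),("yellow",(380,289),(431,294)),("blue",(474,292),(524,292))):
    P=cast(c,np.array([a,b])*s+[100,20],65,True); d=P[1]-P[0]
    print(n,P.mean(0).round(1),"len %.1f yaw %.1f"%(np.hypot(*d[:2]),np.degrees(np.arctan2(-d[0],d[1]))))
for n,z,q in(("rack rim",140,[(228,203),(585,212),(575,408),(224,397)]),):
    P=cast(c,np.array(q)*s+[100,20],z,True); print(n,P[:,:2].round(1).tolist(),P.mean(0).round(1))
ct=imaging.calibration("top")
for n,a in(("red",(292,126)),("yellow",(208,139)),("blue",(122,141))):
    print("top",n,cast(ct,np.array(a)/4+[120,160],65).round(1))
E
python3 wire.py w4.png
```

```text
red [629.1 139.6  65. ] len 24.1 yaw 0.3
yellow [621.5 190.3  65. ] len 27.5 yaw -5.8
blue [621.5 240.6  65. ] len 27.0 yaw 0.8
rack rim [[576.0, 112.9], [580.8, 272.0], [670.1, 269.8], [664.8, 108.1]] [622.9 190.7 140. ]
top red [[627.  131.7  65. ]]
top yellow [[619.2 183.9  65. ]]
top blue [[618.3 237.5  65. ]]
```

Emit:
move_arm(rows=[[0, 0, 0, 24, 13, 0, 10], [0, 0, 0, 30, 16, 0, 10], [0, 0, 0, 20, 10, 0, 10], [0, 0, 0, 0, 0, 0, 10], [0, 0, 0, 0, 0, 30, 10], [0, 0, 0, 0, 0, 40, 10], [0, 0, 0, 0, 0, 30, 10], [0, 0, 0, 0, 0, 10, 10], [0, 0, 0, 0, 0, 0, 10], [0, 0, 0, 0, 0, 0, 10]])

```text
time_s: 7.58
position: [598.4, 239.8, 231.2]
tcp_rot: [0.001, -0.0, 1.0, 0.0]
wrist_force: [-0.4, -0.6, -0.4]
opening: 19.6
grasp_force: 40.0
```

Run:
```python
from h import *
pose(); im,c=snap("scene","s5.png"); w,cw=snap("wrist","w5.png")
a=cv2.resize(im[190:320,245:375],(400,400),interpolation=cv2.INTER_CUBIC); b=cv2.resize(w[100:300,180:380],(400,400),interpolation=cv2.INTER_CUBIC)
cv2.imwrite("pics/s5.png",np.hstack([a,b]))
```

```text
t7.6 pos [598.4 239.8 231.2] xang -180.0 zax [ 0.002  0.001 -1.   ] F [-0.4 -0.6 -0.4] open 19.6 gf 40.0
```

View pics/s5.png

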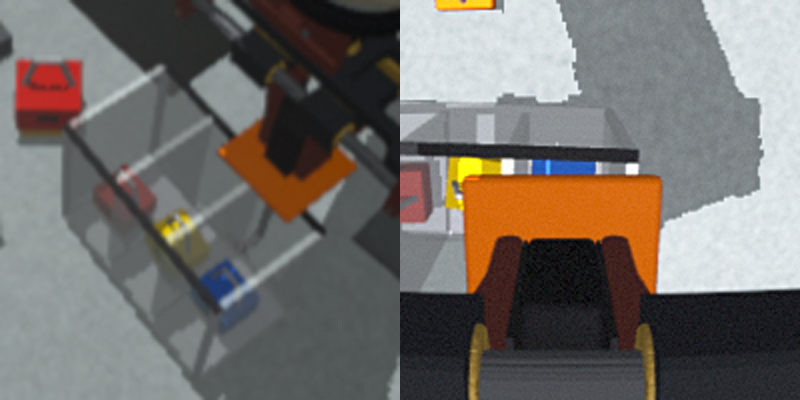

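The scene view shows the hook's collar over the blue well and the rod between the near wall and the blue bail at (228,275). I'll go down, slide the toe under the wire and lift slightly.

Emit:
move_arm(rows=[[0, 0, 0, 2, 1, 20, 10], [0, 0, 0, 0, 0, 25, 10], [0, 0, 0, 0, 0, 15, 10], [0, 0, 0, 0, 0, 0, 10], [0, 0, 0, 0, 0, 0, 10], [0, 0, 0, -6, 0, 0, 10], [0, 0, 0, -6, 0, 0, 10], [0, 0, 0, -5, 0, 0, 10], [0, 0, 0, 0, 0, 0, 10], [0, 0, 0, 0, 0, 0, 10]])

```text
time_s: 8.93
position: [612.4, 240.6, 169.5]
tcp_rot: [-0.0, -0.0, 1.0, -0.0]
wrist_force: [0.0, -0.6, -1.1]
opening: 19.8
grasp_force: 40.0
```

```bash
python3 -c "
from h import *
pose()"
```

```text
t8.9 pos [612.4 240.6 169.5] xang -180.0 zax [-0. -0. -1.] F [ 0.  -0.6 -1.1] open 19.8 gf 40.0
```

Emit:
move_arm(rows=[[0, 0, 0, 0, 0, -4, 10], [0, 0, 0, 0, 0, -6, 10], [0, 0, 0, 0, 0, -6, 10], [0, 0, 0, 0, 0, -6, 10], [0, 0, 0, 0, 0, 0, 10], [0, 0, 0, 0, 0, 0, 10], [0, 0, 0, 0, 0, 0, 10], [0, 0, 0, 0, 0, 0, 10]])

```text
time_s: 9.93
position: [612.4, 240.6, 191.4]
tcp_rot: [-0.0, -0.0, 1.0, -0.0]
wrist_force: [-0.3, -0.2, -1.8]
opening: 20.0
grasp_force: 40.0
```

Run:
```python
from h import *
pose(); im,c=snap("scene","s6.png")
a=cv2.resize(im[190:320,245:375],(600,600),interpolation=cv2.INTER_CUBIC)
cv2.imwrite("pics/s6.png",a)
```

```text
t9.9 pos [612.4 240.6 191.4] xang -180.0 zax [-0. -0. -1.] F [-0.3 -0.2 -1.8] open 20.0 gf 40.0
```

View pics/s6.png

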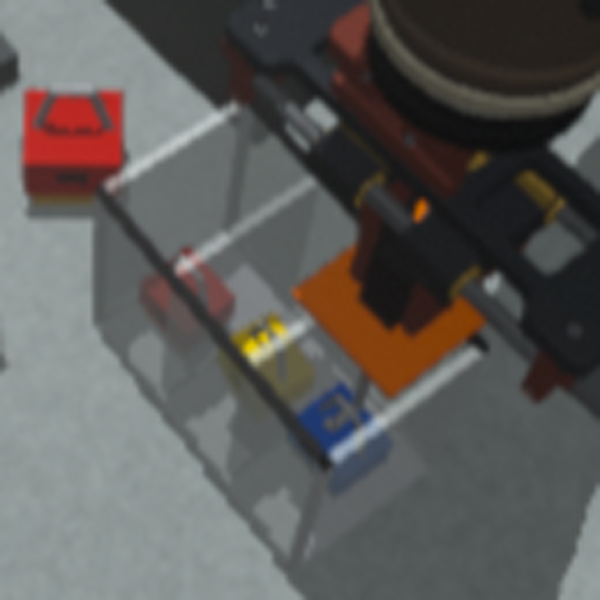

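Blue's bail is on the toe at (338,410), off the floor. I'll lift it out and carry it to the mat.

Emit:
move_arm(rows=[[0, 0, 0, 0, 0, -12, 10], [0, 0, 0, 0, 0, -25, 10], [0, 0, 0, 0, 0, -25, 10], [0, 0, 0, 0, 0, -25, 10], [0, 0, 0, 0, 0, -25, 10], [0, 0, 0, 0, 0, -25, 10], [0, 0, 0, 0, 0, -12, 10], [0, 0, 0, 0, 0, 0, 10], [0, 0, 0, 0, 0, 0, 10]])

```text
time_s: 11.1
position: [612.1, 240.5, 339.5]
tcp_rot: [-0.001, -0.0, 1.0, -0.0]
wrist_force: [0.3, 0.3, -3.6]
opening: 19.7
grasp_force: 40.0
```

```bash
cat > sc.py <<'E'
from h import *
o,m=pose()
for v in ("scene","top"):
    im,c=snap(v,v+"_l.png"); mm=masks(im)
    for n in("red","yellow","blue"):
        print(v,n,[(k.mean(0).round().astype(int).tolist(),int(cv2.contourArea(k))) for k in blobs(mm[n],25)])
E
python3 sc.py
```

```text
t11.1 pos [612.1 240.5 339.5] xang -180.0 zax [-0.001 -0.001 -1.   ] F [ 0.3  0.3 -3.6] open 19.7 gf 40.0
scene red [([260, 217], 260), ([229, 200], 26), ([158, 162], 166), ([338, 126], 64), ([164, 14], 58)]
scene yellow [([217, 184], 276), ([243, 6], 710), ([44, 47], 8737)]
scene blue [([328, 254], 279), ([206, 170], 229), ([229, 139], 105), ([146, 90], 6755), ([480, 20], 56), ([201, 2], 34)]
top red [([191, 192], 87), ([236, 195], 371), ([280, 186], 376), ([373, 152], 291)]
top yellow [([169, 195], 66), ([304, 188], 380)]
top blue [([366, 252], 57), ([328, 189], 393), ([485, 186], 4887)]
```

Emit:
move_arm(rows=[[0, 0, 0, 7, -10, 0, 10], [0, 0, 0, 14, -20, 0, 10], [0, 0, 0, 15, -22, 0, 10], [0, 0, 0, 15, -22, 0, 10], [0, 0, 0, 15, -22, 0, 10], [0, 0, 0, 15, -22, 0, 10], [0, 0, 0, 15, -22, 0, 10], [0, 0, 0, 15, -22, 0, 10], [0, 0, 0, 14, -22, 0, 10], [0, 0, 0, 10, -14, 0, 10], [0, 0, 0, 5, -7, 0, 10], [0, 0, 0, 0, 0, 0, 10]])

```text
time_s: 12.7
position: [472.6, 35.5, 340.8]
tcp_rot: [0.0, -0.0, 1.0, 0.0]
wrist_force: [0.3, 0.1, -2.6]
opening: 19.8
grasp_force: 40.0
```

Emit:
move_arm(rows=[[0, 0, 0, 0, 0, 20, 10], [0, 0, 0, 0, 0, 30, 10], [0, 0, 0, 0, 0, 35, 10], [0, 0, 0, 0, 0, 30, 10], [0, 0, 0, 0, 0, 20, 10], [0, 0, 0, 0, 0, 10, 10], [0, 0, 0, 0, 0, 0, 10], [0, 0, 0, 0, 0, 0, 10], [0, 0, 0, 0, 0, 0, 10]])

```text
time_s: 13.82
position: [473.1, 35.7, 196.4]
tcp_rot: [0.001, -0.0, 1.0, 0.0]
wrist_force: [0.0, -0.0, -3.1]
opening: 19.7
grasp_force: 40.0
```

```bash
python3 sc.py
```

```text
t13.8 pos [473.1  35.7 196.4] xang -180.0 zax [ 0.001  0.    -1.   ] F [ 0.  -0.  -3.1] open 19.7 gf 40.0
scene red [([260, 217], 263), ([229, 200], 26), ([158, 162], 170), ([164, 14], 59)]
scene yellow [([217, 184], 277), ([243, 6], 711), ([44, 47], 8738)]
scene blue [([303, 194], 141), ([206, 170], 233), ([229, 139], 86), ([146, 90], 6768), ([480, 14], 225), ([201, 2], 35)]
top red [([191, 192], 87), ([236, 195], 373), ([280, 186], 375), ([373, 152], 289)]
top yellow [([169, 195], 65), ([304, 188], 380)]
top blue [([366, 252], 53), ([328, 189], 392), ([485, 186], 4882)]
```

Emit:
move_arm(rows=[[0, 0, 0, 0, 0, 7, 10], [0, 0, 0, 0, 0, 6, 10], [0, 0, 0, 0, 0, 6, 10], [0, 0, 0, 0, 0, 5, 10], [0, 0, 0, 0, 0, 3, 10], [0, 0, 0, 0, 0, 0, 10], [0, 0, 0, 0, 0, 0, 10], [0, 0, 0, 8, 0, 0, 10], [0, 0, 0, 8, 0, 0, 10], [0, 0, 0, 10, 0, 0, 10], [0, 0, 0, 0, 0, 0, 10], [0, 0, 0, 0, 0, 0, 10]])

```text
time_s: 15.42
position: [446.8, 35.7, 168.8]
tcp_rot: [0.0, -0.0, 1.0, 0.0]
wrist_force: [0.1, 0.4, -1.4]
opening: 19.6
grasp_force: 40.0
```

```bash
python3 sc.py
```

```text
t15.4 pos [446.8  35.7 168.8] xang -180.0 zax [ 0.001  0.    -1.   ] F [ 0.1  0.4 -1.4] open 19.6 gf 40.0
scene red [([260, 218], 262), ([229, 200], 26), ([158, 162], 169), ([164, 14], 59)]
scene yellow [([217, 184], 278), ([243, 6], 710), ([44, 47], 8739)]
scene blue [([303, 197], 157), ([206, 170], 232), ([228, 139], 86), ([146, 90], 6766), ([481, 11], 191), ([201, 2], 34)]
top red [([191, 192], 88), ([236, 195], 370), ([280, 186], 376), ([373, 152], 290)]
top yellow [([169, 195], 65), ([304, 188], 380)]
top blue [([233, 248], 143), ([366, 252], 52), ([328, 189], 393), ([485, 186], 4878)]
```

Emit:
move_arm(rows=[[0, 0, 0, 0, 0, -30, 10], [0, 0, 0, 0, 0, -50, 10], [0, 0, 0, 0, 0, -50, 10], [0, 0, 0, 0, 0, -40, 10], [0, 0, 0, -25, 26, 0, 10], [0, 0, 0, -35, 37, 0, 10], [0, 0, 0, -35, 37, 0, 10], [0, 0, 0, -35, 37, 0, 10], [0, 0, 0, -20, 20.5, 0, 10], [0, 0, 7, 0, 0, 0, 10], [0, 0, 0, 0, 0, 0, 10], [0, 0, 0, 0, 0, 0, 10]])

```text
time_s: 17.02
position: [596.5, 192.8, 338.6]
tcp_rot: [-0.0, 0.06, 0.998, -0.0]
wrist_force: [-0.1, -0.3, -0.5]
opening: 19.8
grasp_force: 40.0
```

```bash
python3 sc.py
python3 - <<'E'
from h import *
w,c=snap("wrist","w7.png"); m=masks(w)
for n in("yellow","blue","red"):
  for k in blobs(m[n],40): 
    r=rect(cast(c,k,39,True)); print(n,k.min(0),k.max(0),r)
E
```

```text
t17.0 pos [596.5 192.8 338.6] xang 173.1 zax [-0. -0. -1.] F [-0.1 -0.3 -0.5] open 19.8 gf 40.0
scene red [([260, 217], 260), ([158, 162], 166), ([320, 99], 35), ([164, 14], 58)]
scene yellow [([217, 184], 276), ([244, 6], 710), ([44, 47], 8736)]
scene blue [([303, 197], 161), ([206, 170], 230), ([230, 140], 109), ([146, 90], 6760), ([481, 13], 235), ([201, 2], 34)]
top red [([191, 192], 87), ([236, 195], 369), ([280, 186], 375), ([373, 153], 294)]
top yellow [([304, 188], 380)]
top blue [([232, 250], 202), ([366, 252], 57), ([328, 189], 392), ([485, 186], 4897)]
yellow [ 71 193] [ 97 220] (array([ 634.5, -135. ]), array([53.3, 51.4]), 86.4)
yellow [248 164] [272 187] (array([619.8, 189.6]), array([37.2, 36.7]), 82.5)
yellow [235  86] [245 108] (array([496.2, 174.3]), array([12.5, 34.3]), 88.2)
yellow [247  85] [257 107] (array([496.6, 192.7]), array([13.8, 34. ]), 85.9)
yellow [503   0] [511  31] (array([336.9, 725.1]), array([25.7, 79.1]), 72.9)
blue [  0 239] [  6 259] (array([ 715.8, -431.7]), array([22.6, 58.1]), 58.1)
blue [ 48 195] [ 72 220] (array([ 630.4, -194.8]), array([53.6, 50.3]), 85.4)
blue [  0 111] [ 53 167] (array([ 484. , -253.3]), array([160.8, 106.2]), 75.3)
blue [141  90] [169 114] (array([481.9,  40.7]), array([45.2, 36.2]), 88.5)
red [ 25 231] [ 35 243] (array([ 683.6, -310.8]), array([20.4, 33.1]), 18.4)
red [ 96 191] [126 219] (array([637.8, -75.1]), array([52.9, 50.9]), 86.7)
red [215 172] [234 186] (array([619.7, 133.9]), array([22. , 30.5]), 0.4)
red [142 166] [182 208] (array([617.7,  28.3]), array([51.2, 63.4]), 50.5)
```

Emit:
move_arm(rows=[[0, 0, 0, 0, 0, 30, 10], [0, 0, 0, 0, 0, 45, 10], [0, 0, 0, 0, 0, 40, 10], [0, 0, 0, 0, 0, 25, 10], [0, 0, 0, 0, 0, 20, 10], [0, 0, 0, 0, 0, 8, 10], [0, 0, 0, 0, 0, 0, 10], [0, 0, 0, -6, 0, 0, 10], [0, 0, 0, -6, 0, 0, 10], [0, 0, 0, -4, 0, 0, 10], [0, 0, 0, 0, 0, 0, 10], [0, 0, 0, 0, 0, 0, 10]])

```text
time_s: 18.68
position: [612.3, 191.3, 170.6]
tcp_rot: [-0.0, 0.061, 0.998, 0.0]
wrist_force: [-0.8, -0.5, -1.2]
opening: 19.7
grasp_force: 40.0
```

Emit:
move_arm(rows=[[0, 0, 0, 0, 0, -4, 10], [0, 0, 0, 0, 0, -8, 10], [0, 0, 0, 0, 0, -10, 10], [0, 0, 0, 0, 0, -20, 10], [0, 0, 0, 0, 0, -25, 10], [0, 0, 0, 0, 0, -25, 10], [0, 0, 0, 0, 0, -25, 10], [0, 0, 0, 0, 0, -25, 10], [0, 0, 0, 0, 0, -20, 10], [0, 0, 0, 0, 0, -8, 10], [0, 0, 0, 0, 0, 0, 10], [0, 0, 0, 0, 0, 0, 10]])

```text
time_s: 20.18
position: [612.0, 191.1, 339.7]
tcp_rot: [-0.001, 0.061, 0.998, -0.0]
wrist_force: [-0.2, -0.1, -2.8]
opening: 19.9
grasp_force: 40.0
```

```bash
python3 sc.py
```

```text
t20.2 pos [612.  191.1 339.7] xang 173.0 zax [-0.001 -0.001 -1.   ] F [-0.2 -0.1 -2.8] open 19.9 gf 40.0
scene red [([260, 218], 261), ([229, 200], 26), ([158, 162], 167), ([310, 103], 50), ([164, 14], 58)]
scene yellow [([310, 237], 310), ([217, 184], 276), ([244, 6], 710), ([44, 47], 8735)]
scene blue [([300, 198], 82), ([206, 170], 229), ([229, 139], 110), ([146, 90], 6762), ([481, 13], 236), ([201, 2], 35)]
top red [([191, 192], 87), ([236, 195], 370), ([280, 186], 376), ([373, 153], 294)]
top yellow [([304, 188], 380)]
top blue [([232, 250], 202), ([366, 252], 58), ([328, 189], 392), ([485, 186], 4897)]
```

Emit:
move_arm(rows=[[0, 0, -3.5, 0, 0, 0, 10], [0, 0, -3.5, 7, -10, 0, 10], [0, 0, 0, 14, -22, 0, 10], [0, 0, 0, 17, -27, 0, 10], [0, 0, 0, 17, -27, 0, 10], [0, 0, 0, 17, -27, 0, 10], [0, 0, 0, 17, -27, 0, 10], [0, 0, 0, 17, -27, 0, 10], [0, 0, 0, 16, -25, 0, 10], [0, 0, 0, 12, -16, 0, 10], [0, 0, 0, 6, -9, 0, 10], [0, 0, 0, 0, 0, 0, 10]])

```text
time_s: 21.78
position: [471.9, -25.5, 340.7]
tcp_rot: [0.0, 0.0, 1.0, 0.0]
wrist_force: [-0.1, -0.3, -2.5]
opening: 20.2
grasp_force: 40.0
```

Emit:
move_arm(rows=[[0, 0, 0, 0, 0, 20, 10], [0, 0, 0, 0, 0, 30, 10], [0, 0, 0, 0, 0, 35, 10], [0, 0, 0, 0, 0, 30, 10], [0, 0, 0, 0, 0, 20, 10], [0, 0, 0, 0, 0, 10, 10], [0, 0, 0, 0, 0, 0, 10], [0, 0, 0, 0, 0, 7, 10], [0, 0, 0, 0, 0, 6, 10], [0, 0, 0, 0, 0, 6, 10], [0, 0, 0, 0, 0, 5, 10], [0, 0, 0, 0, 0, 2, 10]])

```text
time_s: 23.28
position: [471.8, -25.4, 169.3]
tcp_rot: [-0.0, -0.0, 1.0, -0.0]
wrist_force: [0.4, -0.4, -1.3]
opening: 19.7
grasp_force: 40.0
```

```bash
python3 sc.py
```

```text
t23.3 pos [471.8 -25.4 169.3] xang -180.0 zax [-0. -0. -1.] F [ 0.4 -0.4 -1.3] open 19.7 gf 40.0
scene red [([260, 218], 263), ([229, 200], 26), ([158, 162], 171), ([164, 14], 59)]
scene yellow [([288, 184], 124), ([217, 184], 278), ([240, 6], 694), ([44, 47], 8736)]
scene blue [([304, 197], 149), ([206, 170], 235), ([228, 139], 81), ([146, 90], 6769), ([480, 19], 41), ([201, 2], 35)]
top red [([191, 192], 87), ([236, 195], 371), ([280, 186], 377), ([373, 152], 289)]
top yellow [([304, 188], 380)]
top blue [([366, 252], 54), ([328, 189], 393), ([485, 186], 4874)]
```

Emit:
move_arm(rows=[[0, 0, 0, 8, 0, 0, 10], [0, 0, 0, 8, 0, 0, 10], [0, 0, 0, 10, 0, 0, 10], [0, 0, 0, 0, 0, 0, 10], [0, 0, 0, 0, 0, -30, 10], [0, 0, 0, 0, 0, -50, 10], [0, 0, 0, 0, 0, -50, 10], [0, 0, 0, 0, 0, -41, 10]])

```text
time_s: 24.38
position: [446.1, -25.4, 342.9]
tcp_rot: [0.001, -0.0, 1.0, 0.0]
wrist_force: [1.8, -0.2, -1.4]
opening: 19.9
grasp_force: 40.0
```

Emit:
move_arm(rows=[[0, 0, 0, -25, 26, 0, 10], [0, 0, 0, -38, 40, 0, 10], [0, 0, 0, -38, 40, 0, 10], [0, 0, 0, -38, 39, 0, 10], [0, 0, 0, -19, 20, 0, 10], [0, 0, 0, 0, 0, 0, 10], [0, 0, 0, 0, 0, 0, 10]])

```text
time_s: 25.25
position: [603.5, 138.7, 340.5]
tcp_rot: [-0.0, 0.0, 1.0, -0.0]
wrist_force: [0.1, -0.2, -0.9]
opening: 19.6
grasp_force: 40.0
```

```bash
python3 sc.py
python3 - <<'E'
from h import *
w,c=snap("wrist","w8.png"); m=masks(w)
for n in("yellow","blue","red"):
  for k in blobs(m[n],40): 
    r=rect(cast(c,k,39,True)); print(n,k.min(0),k.max(0),r)
b=cv2.resize(w[120:230,190:340],(800,587),interpolation=cv2.INTER_CUBIC); cv2.imwrite("pics/w8.png",b)
E
```

```text
t25.2 pos [603.5 138.7 340.5] xang 180.0 zax [-0.    -0.001 -1.   ] F [ 0.1 -0.2 -0.9] open 19.6 gf 40.0
scene red [([260, 217], 260), ([229, 200], 26), ([158, 162], 168), ([164, 14], 58)]
scene yellow [([287, 184], 157), ([217, 184], 277), ([243, 6], 704), ([44, 47], 8739)]
scene blue [([306, 198], 86), ([297, 195], 34), ([206, 170], 233), ([230, 140], 111), ([145, 90], 6762), ([480, 13], 269), ([201, 2], 34)]
top red [([236, 195], 371), ([280, 186], 376), ([373, 153], 293)]
top yellow [([256, 248], 195), ([304, 188], 380)]
top blue [([232, 250], 202), ([366, 252], 61), ([328, 189], 393), ([485, 186], 4916)]
yellow [ 89 167] [115 196] (array([ 634.6, -137.1]), array([53.4, 51.7]), 86.7)
yellow [146  76] [172  99] (array([484.7, -19.8]), array([44. , 36.2]), 89.3)
blue [  0 201] [  7 232] (array([ 715.9, -434.2]), array([26.2, 80.1]), 69.1)
blue [ 63 166] [ 87 194] (array([ 631.2, -196.9]), array([52.9, 51.2]), 86.8)
blue [182  72] [208  94] (array([481.5,  39. ]), array([42.3, 34.9]), 87.4)
blue [ 0 70] [ 80 135] (array([ 475.2, -291.9]), array([229.9, 105.5]), 75.4)
red [ 30 201] [ 54 237] (array([ 711. , -303.1]), array([77.4, 33.3]), 18.1)
red [118 168] [146 198] (array([638.2, -77.2]), array([52.6, 50.7]), 86.7)
red [248 164] [270 186] (array([626.9, 136.5]), array([34.6, 35.1]), 89.9)
red [169 148] [212 193] (array([617.9,  27.9]), array([48.9, 60.7]), 51.3)
```

View pics/w8.png

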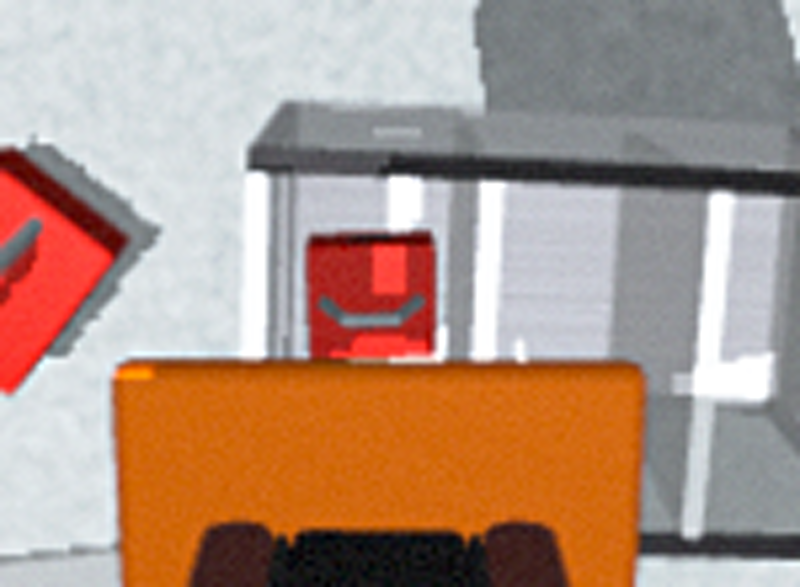

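Red's flat bail runs (340,320)-(402,319) in the crop, so the wire is at about (628.5,138.3). The hook stands correctly behind it.

Emit:
move_arm(rows=[[0, 0, 0, 0, 0, 30, 10], [0, 0, 0, 0, 0, 45, 10], [0, 0, 0, 0, 0, 40, 10], [0, 0, 0, 0, 0, 25, 10], [0, 0, 0, 0, 0, 20, 10], [0, 0, 0, 0, 0, 9.5, 10], [0, 0, 0, 0, 0, 0, 10], [0, 0, 0, -6, 0, 0, 10], [0, 0, 0, -6, 0, 0, 10], [0, 0, 0, -5, 0, 0, 10], [0, 0, 0, 0, 0, 0, 10], [0, 0, 0, 0, 0, 0, 10]])

```text
time_s: 26.9
position: [620.7, 139.6, 171.0]
tcp_rot: [-0.0, -0.0, 1.0, -0.0]
wrist_force: [0.5, 0.3, -1.6]
opening: 20.0
grasp_force: 40.0
```

Emit:
move_arm(rows=[[0, 0, 0, 0, 0, -4, 10], [0, 0, 0, 0, 0, -8, 10], [0, 0, 0, 0, 0, -10, 10], [0, 0, 0, 0, 0, -20, 10], [0, 0, 0, 0, 0, -25, 10], [0, 0, 0, 0, 0, -25, 10], [0, 0, 0, 0, 0, -25, 10], [0, 0, 0, 0, 0, -25, 10], [0, 0, 0, 0, 0, -20, 10], [0, 0, 0, 0, 0, -8, 10], [0, 0, 0, 0, 0, 0, 10], [0, 0, 0, 0, 0, 0, 10]])

```text
time_s: 28.4
position: [620.4, 139.6, 340.2]
tcp_rot: [-0.001, -0.0, 1.0, -0.0]
wrist_force: [-0.5, -0.3, -2.5]
opening: 19.7
grasp_force: 40.0
```

```bash
python3 sc.py
```

```text
t28.4 pos [620.4 139.6 340.2] xang -180.0 zax [-0.001 -0.    -1.   ] F [-0.5 -0.3 -2.5] open 19.7 gf 40.0
scene red [([291, 221], 214), ([260, 218], 264), ([229, 200], 26), ([158, 162], 166), ([279, 88], 29), ([164, 14], 58)]
scene yellow [([217, 184], 278), ([244, 6], 710), ([44, 47], 8737)]
scene blue [([305, 198], 116), ([206, 170], 230), ([228, 139], 116), ([145, 90], 6763), ([480, 13], 274), ([201, 2], 34)]
top red [([236, 195], 371), ([280, 186], 375), ([373, 153], 293)]
top yellow [([256, 248], 195), ([304, 188], 380)]
top blue [([232, 250], 202), ([366, 252], 61), ([328, 189], 393), ([485, 186], 4920)]
```

Emit:
move_arm(rows=[[0, 0, 0, 8, -12, 0, 10], [0, 0, 0, 14, -22, 0, 10], [0, 0, 0, 17, -27, 0, 10], [0, 0, 0, 17, -27, 0, 10], [0, 0, 0, 17, -27, 0, 10], [0, 0, 0, 17, -27, 0, 10], [0, 0, 0, 17, -27, 0, 10], [0, 0, 0, 17, -26, 0, 10], [0, 0, 0, 13, -19, 0, 10], [0, 0, 0, 8, -10, 0, 10], [0, 0, 0, 3, -4, 0, 10], [0, 0, 0, 0, 0, 0, 10]])

```text
time_s: 30.0
position: [473.1, -88.0, 341.1]
tcp_rot: [0.0, -0.0, 1.0, 0.0]
wrist_force: [-0.6, 0.2, -2.8]
opening: 20.1
grasp_force: 40.0
```

Emit:
move_arm(rows=[[0, 0, 0, 0, 0, 20, 10], [0, 0, 0, 0, 0, 30, 10], [0, 0, 0, 0, 0, 35, 10], [0, 0, 0, 0, 0, 30, 10], [0, 0, 0, 0, 0, 20, 10], [0, 0, 0, 0, 0, 10, 10], [0, 0, 0, 0, 0, 0, 10], [0, 0, 0, 0, 0, 7, 10], [0, 0, 0, 0, 0, 6, 10], [0, 0, 0, 0, 0, 6, 10], [0, 0, 0, 0, 0, 5, 10], [0, 0, 0, 0, 0, 2, 10]])

```text
time_s: 31.5
position: [472.8, -88.5, 169.8]
tcp_rot: [-0.0, -0.0, 1.0, -0.0]
wrist_force: [-0.2, -0.2, -0.8]
opening: 20.0
grasp_force: 40.0
```

```bash
python3 sc.py
```

```text
t31.5 pos [472.8 -88.5 169.8] xang -180.0 zax [-0. -0. -1.] F [-0.2 -0.2 -0.8] open 20.0 gf 40.0
scene red [([260, 218], 261), ([229, 200], 26), ([274, 170], 100), ([158, 162], 169), ([164, 14], 58)]
scene yellow [([288, 183], 135), ([217, 184], 277), ([236, 7], 648), ([44, 47], 8735)]
scene blue [([304, 197], 160), ([206, 170], 237), ([228, 138], 78), ([146, 90], 6772), ([201, 2], 35)]
top red [([236, 195], 371), ([280, 186], 375), ([373, 152], 290)]
top yellow [([257, 243], 26), ([304, 188], 380)]
top blue [([232, 250], 195), ([328, 189], 391), ([485, 186], 4880)]
```

Emit:
move_arm(rows=[[0, 0, 0, 8, 0, 0, 10], [0, 0, 0, 8, 0, 0, 10], [0, 0, 0, 10, 0, 0, 10], [0, 0, 0, 0, 0, 0, 10], [0, 0, 0, 0, 0, -30, 10], [0, 0, 0, 0, 0, -50, 10], [0, 0, 0, 0, 0, -50, 10], [0, 0, 0, 0, 0, -41, 10], [0, 0, 0, -2, 30, 0, 10], [0, 0, 0, -2, 50, 0, 10], [0, 0, 0, -2, 60, 0, 10], [0, 0, 0, -2, 60, 0, 10]])

```text
time_s: 33.1
position: [454.8, 113.3, 341.5]
tcp_rot: [0.001, 0.0, 1.0, 0.0]
wrist_force: [1.3, 0.3, -1.9]
opening: 19.4
grasp_force: 40.0
```

Emit:
move_arm(rows=[[0, 0, 0, -2, 60, 0, 10], [0, 0, 0, -2, 60, 0, 10], [0, 0, 0, 0, 42, 0, 10], [0, 0, 0, 0, 20, 0, 10], [0, 0, -6.2, 0, 0, 0, 10], [0, 0, 0, 0, 0, 0, 10], [0, 0, 0, 0, 0, 0, 10]])

```text
time_s: 33.98
position: [459.2, 292.6, 341.3]
tcp_rot: [0.0, -0.052, 0.999, -0.0]
wrist_force: [0.2, 0.3, -0.1]
opening: 20.0
grasp_force: 40.0
```

```bash
python3 - <<'E'
from h import *
o,m=pose(); d=m.T@(np.array([458.4,293.6,139.6])-o["position"]); print("tool shift",d.round(1))
E
python3 sc.py | grep -v blue
```

```text
t34.0 pos [459.2 292.6 341.3] xang -174.0 zax [ 0. -0. -1.] F [ 0.2  0.3 -0.1] open 20.0 gf 40.0
tool shift [  0.7   1.1 201.7]
t34.0 pos [459.2 292.6 341.3] xang -174.0 zax [ 0. -0. -1.] F [ 0.2  0.3 -0.1] open 20.0 gf 40.0
scene red [([260, 218], 262), ([229, 200], 26), ([256, 170], 121), ([158, 162], 171), ([452, 96], 29)]
scene yellow [([288, 183], 142), ([217, 184], 278), ([244, 6], 709), ([44, 47], 8738)]
top red [([294, 233], 175), ([236, 195], 371), ([280, 186], 375), ([373, 152], 289)]
top yellow [([257, 248], 194), ([304, 188], 380)]
```

Red seems to have been knocked along on the mat (scene (274,170) → (256,170)), so I'll relocate it later. First the hook goes back.

Emit:
move_arm(rows=[[0, 0, 0, 0.7, 1.1, 40, 10], [0, 0, 0, 0, 0, 50, 10], [0, 0, 0, 0, 0, 40, 10], [0, 0, 0, 0, 0, 30, 10], [0, 0, 0, 0, 0, 20, 10], [0, 0, 0, 0, 0, 12, 10], [0, 0, 0, 0, 0, 7, 10], [0, 0, 0, 0, 0, 1.5, 10], [0, 0, 0, 0, 0, 0, 10]])

```text
time_s: 35.2
position: [458.3, 294.8, 141.2]
tcp_rot: [0.0, -0.054, 0.999, 0.0]
wrist_force: [0.2, 0.2, -1.1]
opening: 19.9
grasp_force: 40.0
```

Emit:
move_arm(rows=[[0, 0, 0, 0, 0, 0, 25], [0, 0, 0, 0, 0, 0, 40], [0, 0, 0, 0, 0, 0, 60], [0, 0, 0, 0, 0, 0, 87], [0, 0, 0, 0, 0, 0, 87], [0, 0, 0, 0, 0, 0, 87], [0, 0, 0, 0, 0, 0, 87]])

```text
time_s: 36.08
position: [458.0, 294.6, 140.6]
tcp_rot: [-0.0, -0.054, 0.999, 0.0]
wrist_force: [0.1, 0.6, 0.1]
opening: 81.7
grasp_force: 0.0
```

Run:
```python
from h import *
pose()
im,c=snap("wrist","w9.png")
for k in blobs(masks(im)["orange"],200): print(k.mean(0).round(),rect(cast(c,k,126,True)))
```

```text
t36.1 pos [458.  294.6 140.6] xang -173.8 zax [-0.  0. -1.] F [0.1 0.6 0.1] open 81.7 gf 0.0
[147. 209.] (array([454.1, 222.6]), array([25.6, 28.1]), 88.0)
[261. 229.] (array([458.1, 295.3]), array([58.6, 58.3]), 5.9)
```

Emit:
move_arm(rows=[[0, 0, 0, 0, 0, -20, 87], [0, 0, 0, 0, 0, -50, 87], [0, 0, 0, 0, 0, -50, 87], [0, 0, 6.2, 0, 0, -50, 87], [0, 0, 0, -12, -30, -20, 87], [0, 0, 0, -25, -55, 0, 87], [0, 0, 0, -25, -55, 0, 87], [0, 0, 0, -25, -55, 0, 87], [0, 0, 0, -25, -55, 0, 87], [0, 0, 0, -20, -50, 0, 87], [0, 0, 0, -10, -25, 0, 87], [0, 0, 0, 0, 0, 0, 87]])

```text
time_s: 37.62
position: [600.3, -33.1, 330.3]
tcp_rot: [-0.0, 0.002, 1.0, -0.0]
wrist_force: [0.3, 0.7, 0.4]
opening: 86.7
grasp_force: 0.0
```

Emit:
move_arm(rows=[[0, 0, 0, 0, 0, 0, 87], [0, 0, 0, 0, 0, 0, 87]])

```text
time_s: 37.88
position: [599.8, -28.6, 330.7]
tcp_rot: [-0.0, -0.001, 1.0, 0.0]
wrist_force: [-0.3, 0.8, 0.5]
opening: 87.0
grasp_force: 0.0
```

```bash
cat > lk.py <<'E'
from h import *
import sys
o,M=pose()
im,c=snap("wrist",sys.argv[1]); t,ct=snap("top","tl.png"); m=masks(im); mt=masks(t)
for n in("red","yellow","blue"):
    for k in blobs(m[n],60):
        if k[:,0].min()>2 and k[:,1].max()<300: print(n,k.min(0),k.max(0),"z39",*rect(cast(c,k,39,True)),"z26",rect(cast(c,k,26,True))[:2])
    for k in blobs(mt[n],60):
        print(" top",n,k.mean(0).round(),"z39",*rect(cast(ct,k,39)),"z26",rect(cast(ct,k,26))[:2])
E
python3 lk.py w10.png
python3 - <<'E'
from h import *
w=cv2.imread("w10.png"); cv2.imwrite("pics/w10.png",cv2.resize(w[50:275,110:410],(800,600),interpolation=cv2.INTER_CUBIC))
E
```

```text
t37.9 pos [599.8 -28.6 330.7] xang -179.8 zax [-0.     0.001 -1.   ] F [-0.3  0.8  0.5] open 87.0 gf 0.0
red [ 87 205] [115 242] z39 [ 709.2 -312.8] [75.4 28.3] 18.2 z26 (array([ 714.5, -321.1]), array([77.6, 29.1]))
red [209 170] [242 202] z39 [638.2 -82. ] [51.6 50.7] 87.7 z26 (array([641.4, -83.5]), array([53.2, 52.1]))
red [274 151] [319 196] z39 [619.  27.] [53.3 54.7] 50.8 z26 (array([621.6,  28.6]), array([54.8, 56.3]))
red [189 100] [215 122] z39 [ 522.6 -115.5] [39.9 33.4] 89.0 z26 (array([ 522.4, -118.1]), array([41.1, 34.3]))
 top red [373. 152.] z39 [ 725.9 -322.1] [96.5 23.1] 19.4 z26 (array([ 728.1, -325.5]), array([97.7, 23.4]))
yellow [172 168] [204 200] z39 [ 634.7 -141.6] [52.3 51.6] 85.9 z26 (array([ 637.8, -145. ]), array([53.8, 53.1]))
yellow [251  73] [277  97] z39 [484.9 -22.9] [36.2 38.3] 0.1 z26 (array([483.6, -22.7]), array([37.3, 39.4]))
blue [137 166] [167 198] z39 [ 631.1 -202.2] [52.6 51. ] 86.0 z26 (array([ 634.1, -207.3]), array([54.1, 52.5]))
blue [290  72] [317  96] z39 [481.9  35.9] [40.6 35.9] 88.2 z26 (array([480.5,  37.8]), array([41.8, 36.9]))
blue [43 54] [160 131] z39 [ 474.3 -300.3] [221.5 105.3] 75.3 z26 (array([ 472.7, -308.3]), array([227.9, 108.4]))
 top blue [328. 189.] z39 [ 633.8 -207.4] [52.9 50.8] 89.0 z26 (array([ 634.9, -209.5]), array([53.6, 51.4]))
 top blue [485. 186.] z39 [ 622.7 -606.4] [322.6 162.9] 5.6 z26 (array([ 623.7, -613.1]), array([326.3, 164.8]))
```

View pics/w10.png

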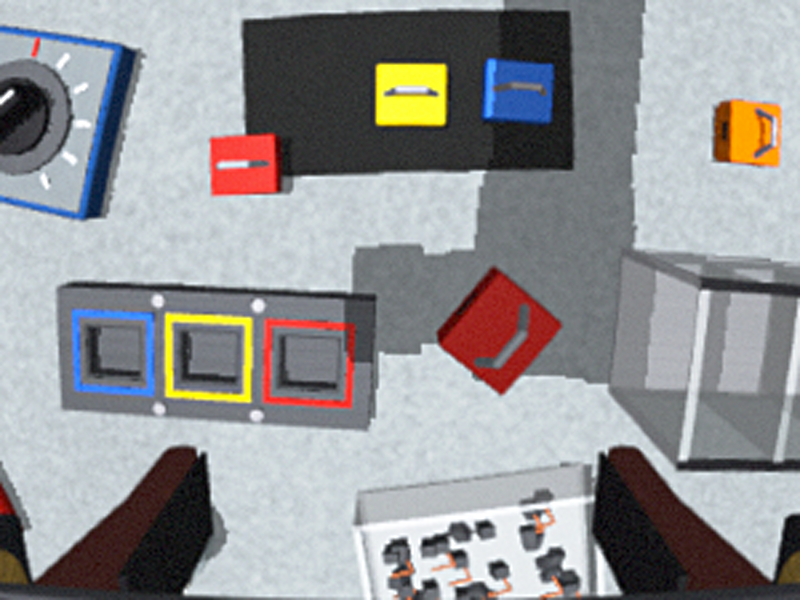

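Red lies at the mat's corner, crop (245,163), upright. Yellow is at (411,95) and blue at (518,90) on the mat. Sockets: blue (115,352), yellow (208,358), red (309,362), plate yaw about -3.5°.

```bash
python3 -c "
from h import *
o,m=pose(); print(o['joints'].round(2))"
```

```text
t38.0 pos [599.9 -29.  330.8] xang -179.9 zax [ 0.  0. -1.] F [-0.3 -0.   0.4] open 86.9 gf 0.0
[-0.2   0.3   0.23  1.53 -0.07  1.32  1.6 ]
```

Emit:
move_arm(rows=[[0, 0, 10, 0, 0, 0, 87], [0, 0, 10, 0, 0, 0, 87], [0, 0, 10, 0, 0, 0, 87], [0, 0, 10, 0, 0, 0, 87], [0, 0, 10, 0, 0, 0, 87], [0, 0, 10, 0, 0, 0, 87], [0, 0, 10, 0, 0, 0, 87], [0, 0, 10, 0, 0, 0, 87], [0, 0, 10, 0, 0, 0, 87], [0, 0, 0, 0, 0, 0, 87]])

```text
time_s: 39.22
position: [600.0, -29.6, 330.7]
tcp_rot: [-0.0, 0.706, 0.708, 0.0]
wrist_force: [-0.6, 0.1, -0.3]
opening: 87.1
grasp_force: 0.0
```

Emit:
move_arm(rows=[[0, 0, 0, 5, -28, 0, 87], [0, 0, 0, 0, -50, 0, 87], [0, 0, 0, 0, -40, 0, 87], [0, 0, 0, 0, 0, 40, 87], [0, 0, 0, 0, 0, 50, 87], [0, 0, 0, 0, 0, 50, 87], [0, 0, 0, 0, 0, 40, 87], [0, 0, 0, 0, 0, 0, 87], [0, 0, 0, 0, 0, 0, 87]])

```text
time_s: 40.35
position: [482.9, -25.4, 152.0]
tcp_rot: [0.0, 0.706, 0.708, 0.001]
wrist_force: [-0.0, -0.1, 0.6]
opening: 86.7
grasp_force: 0.0
```

```bash
cat > near.py <<'E'
from h import *
import sys
z=float(sys.argv[1]); n=sys.argv[2]
o,M=pose(); p=o["position"]; im,c=snap("wrist","near.png"); m=masks(im)
for k in blobs(m[n],60):
    P=cast(c,k,z,True); ctr,s,a=rect(P)
    if np.hypot(*(ctr-p[:2]))<120: print(n,k.min(0),k.max(0),ctr,s,a,"tool shift",(M.T@np.r_[ctr-p[:2],0]).round(1))
E
python3 near.py 39 yellow; python3 near.py 39 blue
```

```text
t40.4 pos [482.9 -25.4 152. ] xang 90.1 zax [ 0.002  0.    -1.   ] F [-0.  -0.1  0.6] open 86.7 gf 0.0
yellow [245 165] [281 208] [484.3 -21. ] [33.6 40.9] 0.0 tool shift [4.4 1.4 0. ]
t40.4 pos [483.3 -25.4 152.4] xang 90.1 zax [ 0.003  0.    -1.   ] F [ 0.3 -0.1  0. ] open 87.1 gf 0.0
blue [240 102] [279 145] [481.2  36.9] [38.5 34.4] 87.3 tool shift [62.3 -2.   0. ]
```

Emit:
move_arm(rows=[[0, 0, 0, 3, 1, 30, 87], [0, 0, 0, 0, 0, 40, 87], [0, 0, 0, 0, 0, 30, 87], [0, 0, 0, 0, 0, 18, 87], [0, 0, 0, 0, 0, 8, 87], [0, 0, 0, 0, 0, 0, 87], [0, 0, 0, 0, 0, 0, 60], [0, 0, 0, 0, 0, 0, 30], [0, 0, 0, 0, 0, 0, 30], [0, 0, 0, 0, 0, 0, 30], [0, 0, 0, 0, 0, 0, 30], [0, 0, 0, 0, 0, 0, 30]], grip_force=25)

```text
time_s: 41.95
position: [483.2, -22.4, 24.7]
tcp_rot: [0.0, 0.707, 0.707, 0.0]
wrist_force: [-0.3, -0.4, 0.2]
opening: 33.8
grasp_force: 25.0
```

Emit:
move_arm(rows=[[0, 0, 0, 0, 0, 0, 30], [0, 0, 0, 0, 0, 0, 30], [0, 0, 0, 0, 0, 0, 30]])

```text
time_s: 42.32
position: [483.2, -22.4, 24.7]
tcp_rot: [0.0, 0.707, 0.707, 0.0]
wrist_force: [1.3, 0.1, -0.1]
opening: 33.8
grasp_force: 25.0
```

Emit:
move_arm(rows=[[0, 0, 0, 0, 0, -25, 30], [0, 0, 0, 0, 0, -40, 30], [0, 0, 0, 0, 0, -40, 30], [0, 0, 0, 0, 0, -20, 30], [0, 0, 3.5, 0, 0, 0, 30], [0, 0, 0, -22, 23, 0, 30], [0, 0, 0, -35, 37, 0, 30], [0, 0, 0, -35, 37, 0, 30], [0, 0, 0, -26, 32, 0, 30], [0, 0, 0, -14, 17, 0, 30], [0, 0, 0, 0, 0, 0, 30], [0, 0, 0, 0, 0, 0, 30]])

```text
time_s: 43.82
position: [619.8, -162.3, 149.0]
tcp_rot: [-0.001, 0.728, 0.685, -0.0]
wrist_force: [0.6, -0.1, -1.5]
opening: 33.8
grasp_force: 25.0
```

```bash
python3 near.py 26 red;python3 near.py 26 yellow;  python3 near.py 128 yellow; python3 near.py 26 blue
python3 - <<'E'
from h import *
t,c=snap("top","t11.png"); m=masks(t)
for n in("red","yellow","blue"):
    for k in blobs(m[n],100): print(n,rect(cast(c,k,26)))
E
```

```text
t43.8 pos [ 619.8 -162.3  149. ] xang 86.5 zax [-0.002  0.001 -1.   ] F [ 0.6 -0.1 -1.5] open 33.8 gf 25.0
red [137 130] [180 173] [ 522.2 -118.3] [41.9 39.7] 2.4 tool shift [  38.  -100.1    0.2]
red [253  76] [308 134] [642. -84.] [53.6 51.1] 86.4 tool shift [79.5 17.4  0. ]
t43.9 pos [ 619.9 -161.9  149.3] xang 86.6 zax [-0.001  0.001 -1.   ] F [ 0.1 -0.4 -1. ] open 34.1 gf 25.0
yellow [227 208] [293 275] [ 615.  -218.9] [75.7 67. ] 86.7 tool shift [-57.2  -1.5  -0. ]
yellow [253 143] [307 198] [ 638.3 -145.6] [53.4 51.6] 86.5 tool shift [17.4 17.4 -0. ]
t43.9 pos [ 620.1 -161.8  149.5] xang 86.6 zax [-0.001  0.001 -1.   ] F [ 0.6  0.4 -1. ] open 33.4 gf 25.0
yellow [227 208] [293 275] [ 618.3 -172. ] [47.8 42.2] 86.5 tool shift [-10.3  -1.2  -0. ]
yellow [252 143] [307 198] [ 632.6 -125.8] [33.7 32.9] 86.9 tool shift [36.7 10.3  0. ]
t44.0 pos [ 620.2 -161.9  149.7] xang 86.6 zax [-0.     0.001 -1.   ] F [ 0.1 -0.3 -1.4] open 33.8 gf 25.0
blue [283 206] [305 218] [ 652.9 -183.5] [11.2 24.7] 56.5 tool shift [-19.6  33.9  -0. ]
red (array([620.2,  27.5]), array([49.1, 53.5]), 51.0)
red (array([643.1, -85.7]), array([51.3, 51.4]), 89.3)
red (array([ 753.9, -316.2]), array([42.9, 23. ]), 20.0)
blue (array([480.9,  36.2]), array([38.1, 35.2]), 89.8)
blue (array([ 623.7, -612.9]), array([326.3, 165.1]), 5.6)
```

Emit:
move_arm(rows=[[0, 0, 0, 9, 9, 0, 30], [0, 0, 0, 8, 8, 0, 30], [0, 0, 0, 0, 0, 30, 30], [0, 0, 0, 0, 0, 30, 30], [0, 0, 0, 0, 0, 22, 30], [0, 0, 0, 0, 0, 8, 30], [0, 0, 0, 0, 0, 0, 30], [0, 0, 0, 0, 0, 0, 30], [0, 0, 0, 0, 0, 0, 30]])

```text
time_s: 45.2
position: [639.4, -147.2, 60.7]
tcp_rot: [0.001, 0.728, 0.685, 0.001]
wrist_force: [-0.4, -0.5, -2.1]
opening: 33.8
grasp_force: 25.0
```

```bash
python3 near.py 26 yellow;python3 near.py 26 red
python3 - <<'E'
from h import *
o,m=pose(); print((m.T@(np.array([638.2,-145.6,35.7])-o["position"])).round(1))
E
```

```text
t45.2 pos [ 639.4 -147.2   60.7] xang 86.5 zax [ 0.002 -0.    -1.   ] F [-0.4 -0.5 -2.1] open 33.8 gf 25.0
yellow [220 180] [299 275] [ 637.4 -153.9] [70.4 52.1] 86.5 tool shift [-6.9 -1.6 -0. ]
t45.2 pos [ 639.3 -147.1   60.5] xang 86.5 zax [ 0.001 -0.    -1.   ] F [ 1.  -0.3 -1.9] open 34.0 gf 25.0
red [219  84] [301 168] [641.7 -84.2] [53.6 51.5] 86.5 tool shift [62.9 -1.4  0. ]
t45.3 pos [ 639.1 -147.1   60.4] xang 86.5 zax [ 0.001 -0.    -1.   ] F [-0.7  0.4 -1.2] open 34.0 gf 25.0
[ 1.5 -1.1 24.7]
```

Emit:
move_arm(rows=[[0, 0, 0, 1.2, -1.2, 0, 30], [0, 0, 0, 0, 0, 5, 30], [0, 0, 0, 0, 0, 5, 30], [0, 0, 0, 0, 0, 4, 30], [0, 0, 0, 0, 0, 4, 30], [0, 0, 0, 0, 0, 0, 30], [0, 0, 0, 0, 0, 0, 30]])

```text
time_s: 46.18
position: [638.0, -145.8, 41.6]
tcp_rot: [0.0, 0.728, 0.685, 0.0]
wrist_force: [2.1, -0.7, -3.1]
opening: 33.5
grasp_force: 25.0
```

Emit:
move_arm(rows=[[0, 0, 0, 0, 0, 3, 30], [0, 0, 0, 0, 0, 3, 30], [0, 0, 0, 0, 0, 1, 30], [0, 0, 0, 0, 0, 0, 30], [0, 0, 0, 0, 0, 0, 30]])

```text
time_s: 46.8
position: [638.0, -145.8, 35.7]
tcp_rot: [0.0, 0.728, 0.685, 0.0]
wrist_force: [-0.8, 0.1, 7.0]
opening: 33.6
grasp_force: 25.0
```

Yellow is seated at z 35.7, exactly the home height. I'll release and go to blue.

Emit:
move_arm(rows=[[0, 0, 0, 0, 0, 0, 45], [0, 0, 0, 0, 0, 0, 65], [0, 0, 0, 0, 0, 0, 87], [0, 0, 0, 0, 0, 0, 87], [0, 0, 0, 0, 0, 0, 87], [0, 0, 0, 0, 0, -20, 87], [0, 0, 0, 0, 0, -45, 87], [0, 0, 0, 0, 0, -45, 87], [0, 0, -3.5, 0, 0, -5, 87]])

```text
time_s: 47.92
position: [639.9, -146.7, 154.8]
tcp_rot: [0.003, 0.707, 0.708, 0.002]
wrist_force: [0.1, -0.4, -0.5]
opening: 87.2
grasp_force: 0.0
```

Emit:
move_arm(rows=[[0, 0, 0, 20, -18, 0, 87], [0, 0, 0, 40, -35, 0, 87], [0, 0, 0, 40, -35, 0, 87], [0, 0, 0, 40, -34, 0, 87], [0, 0, 0, 30, -25, 0, 87], [0, 0, 0, 11, -10, 0, 87], [0, 0, 0, 0, 0, 0, 87], [0, 0, 0, 0, 0, 0, 87]])

```text
time_s: 48.92
position: [481.8, 34.0, 150.1]
tcp_rot: [0.001, 0.708, 0.707, 0.0]
wrist_force: [-0.2, -0.1, 0.1]
opening: 87.1
grasp_force: 0.0
```

```bash
python3 near.py 39 blue
```

```text
t48.9 pos [481.8  34.  150.1] xang 89.9 zax [ 0.001 -0.    -1.   ] F [-0.2 -0.1  0.1] open 87.1 gf 0.0
blue [242 164] [280 208] [481.2  39.2] [41.6 34.4] 88.6 tool shift [ 5.2 -0.6 -0. ]
```

Emit:
move_arm(rows=[[0, 0, 0, 3.4, -0.5, 30, 87], [0, 0, 0, 0, 0, 40, 87], [0, 0, 0, 0, 0, 30, 87], [0, 0, 0, 0, 0, 17, 87], [0, 0, 0, 0, 0, 8, 87], [0, 0, 0, 0, 0, 0, 87], [0, 0, 0, 0, 0, 0, 60], [0, 0, 0, 0, 0, 0, 30], [0, 0, 0, 0, 0, 0, 30], [0, 0, 0, 0, 0, 0, 30], [0, 0, 0, 0, 0, 0, 30], [0, 0, 0, 0, 0, 0, 30]])

```text
time_s: 50.48
position: [480.3, 38.7, 24.7]
tcp_rot: [0.0, 0.707, 0.707, 0.0]
wrist_force: [-0.3, 0.1, -0.5]
opening: 33.9
grasp_force: 25.0
```

Emit:
move_arm(rows=[[0, 0, 0, 0, 0, 0, 30], [0, 0, 0, 0, 0, 0, 30]])

```text
time_s: 50.72
position: [480.3, 38.6, 24.7]
tcp_rot: [0.0, 0.707, 0.707, 0.0]
wrist_force: [0.3, 0.4, 1.4]
opening: 33.7
grasp_force: 25.0
```

Emit:
move_arm(rows=[[0, 0, 0, 0, 0, -25, 30], [0, 0, 0, 0, 0, -40, 30], [0, 0, 0, 0, 0, -40, 30], [0, 0, 3.5, 0, 0, -20, 30], [0, 0, 0, -20, 14, 0, 30], [0, 0, 0, -45, 32, 0, 30], [0, 0, 0, -45, 32, 0, 30], [0, 0, 0, -45, 32, 0, 30], [0, 0, 0, -40, 29, 0, 30], [0, 0, 0, -27, 20, 0, 30], [0, 0, 0, -13.6, 9.6, 0, 30], [0, 0, 0, 0, 0, 0, 30]])

```text
time_s: 52.22
position: [633.6, -207.3, 149.0]
tcp_rot: [-0.0, 0.729, 0.685, -0.0]
wrist_force: [-0.1, 0.4, -2.0]
opening: 34.0
grasp_force: 25.0
```

```bash
cat > go.py <<'E'
from h import *
import sys
o,m=pose(); print("tool shift",(m.T@(np.array([float(v) for v in sys.argv[1:4]])-o["position"])).round(1))
E
python3 go.py 634.2 -206.9 60; python3 near.py 26 blue; python3 near.py 26 red
```

```text
t52.2 pos [ 633.6 -207.3  149. ] xang 86.5 zax [-0.001  0.    -1.   ] F [-0.1  0.4 -2. ] open 34.0 gf 25.0
tool shift [ 0.5  0.7 89. ]
t52.2 pos [ 633.6 -207.3  149. ] xang 86.5 zax [-0.001  0.    -1.   ] F [-0.1  0.4 -2. ] open 34.0 gf 25.0
blue [227 161] [293 275] [ 630.  -241.3] [121.9  67. ] 86.5 tool shift [-34.1  -1.4   0. ]
t52.3 pos [ 633.5 -206.   149.1] xang 86.5 zax [-0.001  0.001 -1.   ] F [ 0.2  0.8 -2.4] open 33.8 gf 25.0
```

Emit:
move_arm(rows=[[0, 0, 0, -0.8, 0.7, 30, 30], [0, 0, 0, 0, 0, 30, 30], [0, 0, 0, 0, 0, 22, 30], [0, 0, 0, 0, 0, 8, 30], [0, 0, 0, 0, 0, 0, 30], [0, 0, 0, 0, 0, 0, 30]])

```text
time_s: 53.08
position: [635.4, -208.0, 60.8]
tcp_rot: [0.001, 0.728, 0.685, 0.0]
wrist_force: [-0.3, -0.3, -1.5]
opening: 33.9
grasp_force: 25.0
```

```bash
python3 go.py 634.2 -206.9 35.7
```

```text
t53.1 pos [ 635.4 -208.    60.8] xang 86.5 zax [ 0.002 -0.    -1.   ] F [-0.3 -0.3 -1.5] open 33.9 gf 25.0
tool shift [ 1.  -1.3 25.1]
```

Emit:
move_arm(rows=[[0, 0, 0, 0.8, -1.2, 0, 30], [0, 0, 0, 0, 0, 5, 30], [0, 0, 0, 0, 0, 5, 30], [0, 0, 0, 0, 0, 4, 30], [0, 0, 0, 0, 0, 4, 30], [0, 0, 0, 0, 0, 0, 30], [0, 0, 0, 0, 0, 0, 30]])

```text
time_s: 53.95
position: [634.8, -206.8, 41.9]
tcp_rot: [0.001, 0.728, 0.685, 0.001]
wrist_force: [4.8, 1.2, 1.1]
opening: 34.1
grasp_force: 24.8
```

Emit:
move_arm(rows=[[0, 0, 0, 0, 0, 3, 30], [0, 0, 0, 0, 0, 3, 30], [0, 0, 0, 0, 0, 1.3, 30], [0, 0, 0, 0, 0, 0, 30], [0, 0, 0, 0, 0, 0, 30]])

```text
time_s: 54.58
position: [634.5, -206.8, 35.0]
tcp_rot: [0.001, 0.728, 0.685, 0.001]
wrist_force: [3.6, 1.7, 5.9]
opening: 33.7
grasp_force: 25.0
```

Emit:
move_arm(rows=[[0, 0, 0, 0, 0, 0, 45], [0, 0, 0, 0, 0, 0, 65], [0, 0, 0, 0, 0, 0, 87], [0, 0, 0, 0, 0, 0, 87], [0, 0, 0, 0, 0, 0, 87], [0, 0, 0, 0, 0, -20, 87], [0, 0, 0, 0, 0, -45, 87], [0, 0, 0, 0, 0, -45, 87], [0, 0, -3.5, 0, 0, -5, 87]])

```text
time_s: 55.7
position: [634.7, -208.0, 153.3]
tcp_rot: [0.002, 0.707, 0.707, 0.001]
wrist_force: [-0.7, 0.6, 0.2]
opening: 86.9
grasp_force: 0.0
```

Emit:
move_arm(rows=[[0, 0, 0, 20, -25, 0, 87], [0, 0, 0, 35, -45, 0, 87], [0, 0, 0, 26, -30, 0, 87], [0, 0, 0, 10, -12, 0, 87], [0, 0, 0, 0, 0, 0, 87], [0, 0, 0, 0, 0, 0, 87]])

```text
time_s: 56.45
position: [522.7, -116.9, 149.7]
tcp_rot: [0.001, 0.707, 0.707, 0.0]
wrist_force: [-0.4, -0.1, 1.1]
opening: 87.2
grasp_force: 0.0
```

```bash
python3 near.py 39 red
python3 - <<'E'
from h import *
w=cv2.imread("near.png"); t,c=snap("top","t12.png"); m=masks(t)
for n in("red","yellow","blue"):
    for k in blobs(m[n],60): print(n,k.mean(0).round(),rect(cast(c,k,50)),rect(cast(c,k,39)))
a=cv2.resize(w[80:260,170:370],(444,400),interpolation=cv2.INTER_CUBIC); b=cv2.resize(t[160:225,260:360],(356,231),interpolation=cv2.INTER_CUBIC)
out=np.zeros((400,800,3),np.uint8); out[:,:444]=a; out[:231,444:]=b; cv2.imwrite("pics/r12.png",out)
E
```

```text
t56.5 pos [ 522.7 -116.9  149.7] xang 90.0 zax [ 0.001 -0.001 -1.   ] F [-0.4 -0.1  1.1] open 87.2 gf 0.0
red [243 169] [280 211] [ 522.8 -115.4] [39.8 33.9] 89.9 tool shift [ 1.5  0.1 -0. ]
red [354 127] [406 184] [635.3 -82.1] [51.5 49.7] 86.5 tool shift [3.480e+01 1.126e+02 1.000e-01]
red [236. 195.] (array([618.2,  26.2]), array([47.6, 52.5]), 51.2) (array([619.1,  26.7]), array([48.1, 53.1]), 51.2)
red [373. 152.] (array([ 724. , -319.2]), array([95.6, 22.9]), 19.4) (array([ 725.9, -322.1]), array([96.5, 23.1]), 19.4)
yellow [303. 183.] (array([ 645.5, -144.7]), array([50.2, 30.2]), 89.6) (array([ 646.7, -145.8]), array([50.7, 30.5]), 89.6)
blue [328. 189.] (array([ 632.8, -205.7]), array([52.4, 50.3]), 89.0) (array([ 633.8, -207.4]), array([52.9, 50.8]), 89.0)
blue [485. 186.] (array([ 621.9, -600.7]), array([319.2, 161.2]), 5.6) (array([ 622.8, -606.4]), array([322.4, 162.9]), 5.6)
```

View pics/r12.png

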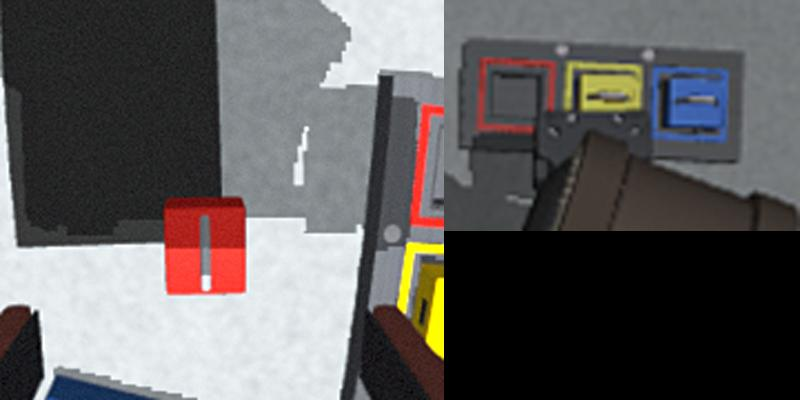

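Red straddles the mat corner but stands level (39.8 x 33.9 top). Yellow and blue sit in their sockets. Next I'll grasp red.

Emit:
move_arm(rows=[[0, 0, 0, 0.8, 0, 30, 87], [0, 0, 0, 0, 0, 40, 87], [0, 0, 0, 0, 0, 30, 87], [0, 0, 0, 0, 0, 17, 87], [0, 0, 0, 0, 0, 8, 87], [0, 0, 0, 0, 0, 0, 87], [0, 0, 0, 0, 0, 0, 60], [0, 0, 0, 0, 0, 0, 30], [0, 0, 0, 0, 0, 0, 30], [0, 0, 0, 0, 0, 0, 30], [0, 0, 0, 0, 0, 0, 30], [0, 0, 0, 0, 0, 0, 30]])

```text
time_s: 58.05
position: [521.7, -115.1, 24.4]
tcp_rot: [0.0, 0.707, 0.707, 0.0]
wrist_force: [-0.4, -0.3, 0.9]
opening: 33.8
grasp_force: 25.0
```

Emit:
move_arm(rows=[[0, 0, 0, 0, 0, 0, 30], [0, 0, 0, 0, 0, 0, 30]])

```text
time_s: 58.3
position: [521.7, -115.1, 24.4]
tcp_rot: [0.0, 0.707, 0.707, 0.0]
wrist_force: [1.1, 0.7, 0.5]
opening: 34.1
grasp_force: 25.0
```

Emit:
move_arm(rows=[[0, 0, 0, 0, 0, -25, 30], [0, 0, 0, 0, 0, -40, 30], [0, 0, 0, 0, 0, -40, 30], [0, 0, 3.5, 0, 0, -20, 30], [0, 0, 0, 5, 15, 0, 30], [0, 0, 0, 12, 36, 0, 30], [0, 0, 0, 12, 36, 0, 30], [0, 0, 0, 7, 21, 0, 30], [0, 0, 0, 3, 10, 0, 30], [0, 0, 0, 0, 0, 0, 30], [0, 0, 0, 0, 0, 0, 30], [0, 0, 0, 0, 0, 0, 30]])

```text
time_s: 59.8
position: [641.1, -83.7, 149.5]
tcp_rot: [-0.0, 0.728, 0.685, 0.0]
wrist_force: [-0.4, 0.2, -1.6]
opening: 34.1
grasp_force: 25.0
```

Emit:
move_arm(rows=[[0, 0, 0, 0, 0, 30, 30], [0, 0, 0, 0, 0, 30, 30], [0, 0, 0, 0, 0, 22, 30], [0, 0, 0, 0, 0, 8, 30], [0, 0, 0, 0, 0, 0, 30], [0, 0, 0, 0, 0, 0, 30]])

```text
time_s: 60.55
position: [642.3, -83.5, 60.5]
tcp_rot: [0.001, 0.728, 0.685, 0.001]
wrist_force: [-0.1, -0.5, -0.2]
opening: 34.0
grasp_force: 25.0
```

```bash
python3 go.py 641.8 -83.3 35.4
```

```text
t60.5 pos [642.3 -83.5  60.5] xang 86.5 zax [ 0.002 -0.    -1.   ] F [-0.1 -0.5 -0.2] open 34.0 gf 25.0
tool shift [ 0.2 -0.6 25.1]
```

Emit:
move_arm(rows=[[0, 0, 0, 0.2, -0.6, 0, 30], [0, 0, 0, 0, 0, 5, 30], [0, 0, 0, 0, 0, 5, 30], [0, 0, 0, 0, 0, 4, 30], [0, 0, 0, 0, 0, 4, 30], [0, 0, 0, 0, 0, 0, 30], [0, 0, 0, 0, 0, 0, 30]])

```text
time_s: 61.42
position: [641.7, -81.9, 42.7]
tcp_rot: [-0.0, 0.728, 0.686, 0.001]
wrist_force: [-3.5, 3.7, 12.7]
opening: 33.8
grasp_force: 25.0
```

Emit:
move_arm(rows=[[0, 0, 0, 0, 0, 3, 30], [0, 0, 0, 0, 0, 3, 30], [0, 0, 0, 0, 0, 1.3, 30], [0, 0, 0, 0, 0, 0, 30], [0, 0, 0, 0, 0, 0, 30]])

```text
time_s: 62.05
position: [641.8, -80.9, 35.7]
tcp_rot: [-0.001, 0.728, 0.686, 0.001]
wrist_force: [-4.8, 6.8, 15.5]
opening: 33.7
grasp_force: 25.0
```

Emit:
move_arm(rows=[[0, 0, 0, 2, 0.4, 0, 30], [0, 0, 0, 0, 0, 1, 30], [0, 0, 0, 0, 0, 0, 30], [0, 0, 0, 0, 0, 0, 30]])

```text
time_s: 62.55
position: [642.0, -80.3, 34.5]
tcp_rot: [-0.0, 0.728, 0.685, 0.001]
wrist_force: [-4.9, 3.9, 14.5]
opening: 34.0
grasp_force: 25.0
```

Emit:
move_arm(rows=[[0, 0, 0, 0, 0, 0, 45], [0, 0, 0, 0, 0, 0, 65], [0, 0, 0, 0, 0, 0, 87], [0, 0, 0, 0, 0, 0, 87], [0, 0, 0, 0, 0, 0, 87], [0, 0, 0, 0, 0, -20, 87], [0, 0, 0, 0, 0, -45, 87], [0, 0, 0, 0, 0, -45, 87], [0, 0, 0, 0, 0, -45, 87], [0, 0, 0, -35, -35, 0, 87], [0, 0, 0, -45, -45, 0, 87], [0, 0, 0, -35, -35, 0, 87]])

```text
time_s: 64.05
position: [518.5, -189.8, 189.0]
tcp_rot: [0.0, 0.729, 0.685, 0.0]
wrist_force: [0.1, 0.4, -1.3]
opening: 86.9
grasp_force: 0.0
```

Emit:
move_arm(rows=[[0, 0, 0, -20, -20, 0, 87], [0, 0, 0, 0, 0, 0, 87], [0, 0, 0, 0, 0, 0, 87]])

```text
time_s: 64.42
position: [500.3, -206.1, 188.5]
tcp_rot: [0.0, 0.728, 0.686, 0.001]
wrist_force: [0.8, 0.6, -0.9]
opening: 86.9
grasp_force: 0.0
```

Run:
```python
from h import *
pose(); w,c=snap("wrist","w13.png"); t,ct=snap("top","t13.png"); s,cs=snap("scene","s13.png")
a=cv2.resize(s[135:235,175:265],(360,400),interpolation=cv2.INTER_CUBIC)
M=np.linalg.inv(c["cam_to_world"]); q=M[:3,:3]@np.array([638,-145,40])+M[:3,3]; r=np.arctan2(np.hypot(q[0],q[1]),q[2])*c["fx"]/np.hypot(q[0],q[1]); u,v=int(c["cx"]+q[0]*r),int(c["cy"]+q[1]*r); print(u,v)
u0=max(0,min(u-75,512-150)); v0=max(0,min(v-55,384-136))
b=cv2.resize(w[v0:v0+136,u0:u0+150],(440,400),interpolation=cv2.INTER_CUBIC)
e=cv2.resize(t[165:210,260:350],(400,200),interpolation=cv2.INTER_CUBIC); d=cv2.resize(t[215:290,315:425],(293,200),interpolation=cv2.INTER_CUBIC)
out=np.zeros((600,800,3),np.uint8); out[:400,:360]=a; out[:400,360:]=b; out[400:,:400]=e; out[400:,400:693]=d
cv2.imwrite("pics/r13.png",out)
```

```text
t64.4 pos [ 500.3 -206.1  188.5] xang 86.6 zax [ 0.001  0.001 -1.   ] F [ 0.8  0.6 -0.9] open 86.9 gf 0.0
386 120
```

View pics/r13.png

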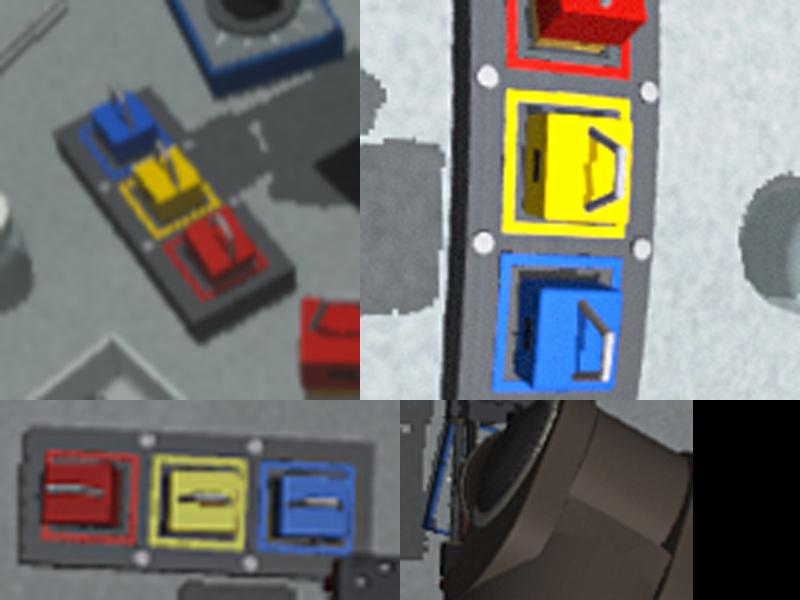

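The picture shows yellow and blue down in their sockets. Red's brass foot is visible (crop (575,35)) and its block is shifted left in the top crop ((80,490) against frame centre (90,497)), so red is not home: about 7 mm too far in +y. I'll regrip it.

Emit:
move_arm(rows=[[0, 0, 0, 20, 20, 0, 87], [0, 0, 0, 40, 40, 0, 87], [0, 0, 0, 40, 40, 0, 87], [0, 0, 0, 24.5, 24, 20, 87], [0, 0, 0, 10, 10, 18, 87], [0, 0, 0, 0, 0, 0, 87], [0, 0, 0, 0, 0, 0, 87], [0, 0, 0, 0, 0, 0, 87]])

```text
time_s: 65.58
position: [641.1, -82.4, 151.2]
tcp_rot: [0.001, 0.729, 0.684, 0.0]
wrist_force: [-0.8, -0.2, -0.6]
opening: 87.1
grasp_force: 0.0
```

```bash
cat > red.py <<'E'
from h import *
import sys
o,M=pose(); p=o["position"]; im,c=snap("wrist","w14.png")
h,s,v=[x.astype(int) for x in cv2.split(cv2.cvtColor(im,cv2.COLOR_BGR2HSV))]
mk=masks(im); m=mk["red"]; n,l,st,ce=cv2.connectedComponentsWithStats(m.astype(np.uint8))
for i in range(1,n):
    if st[i,4]>60: print("comp",st[i])
for z in (26,50,54,58):
    for k in blobs(m,60):
        ctr,sz,a=rect(cast(c,k,z,True))
        if np.hypot(*(ctr-p[:2]))<70: print(z,ctr,sz,a)
x,y=int(p[0]),0
u,v0=np.mean([k.mean(0) for k in blobs(m,60) if np.hypot(*(rect(cast(c,k,26,True))[0]-p[:2]))<70],0).astype(int)
cv2.imwrite("r14.png",cv2.resize(im[v0-60:v0+60,u-80:u+80],(800,600),interpolation=cv2.INTER_CUBIC)); print(u-80,v0-60)
E
python3 red.py
```

```text
t65.6 pos [641.1 -82.4 151.2] xang 86.4 zax [ 0.001 -0.    -1.   ] F [-0.8 -0.2 -0.6] open 87.1 gf 0.0
comp [ 188   34   81   77 3057]
comp [ 235  162   55   54 2329]
26 [641.7 -83.4] [53. 52.] 86.4
50 [642.  -77.3] [48.4 47.5] 86.4
54 [642.  -76.3] [47.6 46.7] 86.4
58 [642.  -75.2] [46.9 46. ] 86.4
182 128
```

Run:
```python
from h import *
im=cv2.imread("w14.png"); m=masks(im)["red"]; hsv=cv2.cvtColor(im,cv2.COLOR_BGR2HSV)
br=(hsv[...,0]>12)&(hsv[...,0]<30)&(hsv[...,1]>90)
for y in range(160,220,2): print(y,"".join("R" if m[y,x] and hsv[y,x,2]>170 else "r" if m[y,x] else "b" if br[y,x] else "." for x in range(230,294)))
c=imaging.calibration("wrist")
```

```text
160 ................................................................
162 ......rrrrrrrrrrrrrrrrrrrrrrrrrrrrrrrrrrrrrrrrrrrrrrrrrrrrrr....
164 .....rRRRRRRRRRRRRRRRRRRRRRRRRRRRRRRRRRRRRRRRRRRRRRRRRRRRRRR....
166 .....rRRRr...rrrrrrrrrrrrrrrrrrrrrrrrrrrrrrrrrrrrrr....rRRRR....
168 .....rRRR...rrRRRRRRRRRRRRRRRRRRRRRRRRRRRRRRRRRRRRr.....RRRr....
170 .....rRRRr..rrRRRRRRRrRRRRRRRRr..rRRRRRRRRRRRRRRRRr.....RRRr....
172 .....rRRR...rrRRRRRRRRrRRRRRR.....RRRRRRRRRRRRRRRRr.....RRRr....
174 .....rRRRr..rrRRRRRRRRRRRRRRR.....RRRRRRRRRRRRRRRRr.....RRRr....
176 .....rRRRr..rRRRRRRRRRRRRRRRR.....rRRRRRRRRRRRRRRRr....rRRRr....
178 ......rRRr..rRRRRRRRRRrRRRRRR.....rRRRRRRRRRRRRRRRr.....RRRr....
180 ......RRRr..rrRRRRRRRRRRRRRRR.....rRRRRRRRRRRRRRRRr....rRRRr....
182 ......RRRr..rrRRRRRRRRRRRRRRR.....rRRRRRRRRRRRRRRRr.....RRR.....
184 ......RRRr..rrRRRRRRRRRRRRRRR.....rRRRRRRRRRRRRRRRr....rRRR.....
186 ......RRRR..rrRRRRRRRRRRRRRRR.....rRRRRRRRRRRRRRRRr....rRRR.....
188 ......RRRR...rRRRRRRRRRRRRRRR......RRRRRRRRRRRRRRRr....RRRRR....
190 ......RRRR...rRRRRRRRRRRRRRRR......RRRRRRRRRRRRRRRr....RRRRR.
[... 269 characters left out ...]
.RRRR.....
200 ......RRRR..rRRRRRRRRRRRRRRRR.....rRRRRRRRRRRRRRRRR....RRRR.....
202 ......RRRR...RRRRRRRRRRRRRRRRR....RRRRRRRRRRRRRRRRR....RRRR.....
204 ......RRRR...RRRRRRRRRRRRRRRRR....RRRRRRRRRRRRRRRRR....RRRR.....
206 ......RRRR...RRRRRRRRRRRRRRRRRRRRRRRRRRRRRRRRRRRRRR....RRRR.....
208 ......RRRRR..RRRRRRRRRRRRRRRRRRRRRRRRRRRRRRRRRRRRRR....RRRR.....
210 ......RRRRR............................................RRRR.....
212 ......RRRRRRRRRRRRRRRRRRRRRRRRRRRRRRRRRRRRRRRRRRRRRRRRRRRRR.....
214 ......RRRRRRRRRRRRRRRRRRRRRRRRRRRRRRRRRRRRRRRRRRRRRRRRRRRRR.....
216 ................................................................
218 ................................................................
```

```bash
cat > pj.py <<'E'
from h import *
def proj(c,P,fish):
    M=np.linalg.inv(c["cam_to_world"]); q=P@M[:3,:3].T+M[:3,3]
    if not fish: return np.c_[c["fx"]*q[:,0]/q[:,2]+c["cx"],c["fy"]*q[:,1]/q[:,2]+c["cy"]]
    rr=np.hypot(q[:,0],q[:,1]); s=np.arctan2(rr,q[:,2])/rr*c["fx"]; return np.c_[q[:,0]*s+c["cx"],q[:,1]*s+c["cy"]]
def box(ctr,yaw,sx,sy,z):
    a=np.radians(yaw); Rm=np.array([[np.cos(a),-np.sin(a)],[np.sin(a),np.cos(a)]])
    return np.c_[np.array([[i*sx/2,j*sy/2] for i,j in((1,1),(1,-1),(-1,-1),(-1,1))])@Rm.T+ctr,np.full(4,z)]
E
python3 - <<'E'
from pj import *
c=imaging.calibration("wrist")
for z in(26,50): print("home wrist",z,proj(c,box((641.7,-83.4),-3.5,34,38,z),True).round().tolist())
# measured: upper edge of block face rows 166..209, cols 243..280
for z in(50,56,62): print(z,cast(c,[[243,167],[280,167],[243,209.5],[280,209.5]],z,True)[:,:2].round(1).tolist())
t=cv2.imread("t13.png"); ct=imaging.calibration("top"); m=masks(t)
for n,ctr in(("red",(643.1,-85.7)),("yellow",(638.6,-147)),("blue",(634.9,-209.5))):
    print(n,"home top",[proj(ct,box(ctr,-3.5,34,38,z),False).round(1).tolist() for z in(50,)])
s=cv2.resize(t[170:203,265:345],None,fx=1,fy=1); hs=cv2.cvtColor(t,cv2.COLOR_BGR2HSV)
M=masks(t)
for y in range(172,203): print(y,"".join("R" if M["red"][y,x] else "Y" if M["yellow"][y,x] else "B" if M["blue"][y,x] else "." for x in range(265,345)))
E
```

```text
home wrist 26 [[280.0, 170.0], [279.0, 208.0], [245.0, 208.0], [244.0, 170.0]]
home wrist 50 [[282.0, 175.0], [281.0, 216.0], [243.0, 216.0], [243.0, 175.0]]
50 [[626.7, -56.2], [658.7, -58.2], [623.7, -94.7], [656.9, -96.8]]
56 [[627.2, -55.1], [658.4, -57.1], [624.2, -92.8], [656.6, -94.8]]
62 [[627.6, -54.1], [658.1, -56.0], [624.7, -90.8], [656.3, -92.8]]
red home top [[[273.2, 178.0], [288.4, 178.8], [287.7, 192.3], [272.5, 191.4]]]
yellow home top [[[297.7, 179.6], [312.9, 180.4], [312.3, 193.9], [297.0, 193.1]]]
blue home top [[[322.7, 180.9], [337.9, 181.7], [337.4, 195.3], [322.1, 194.4]]]
172 ................................................................................
173 ................................................................................
174 ................................................................................
175 ................................................................................
176 ......RRR.......................................................................
177 .....RRRRRRRRRRRRRRRRRRRR........................................
[... 1440 characters left out ...]
BBBBBBBBBBBBBB......
195 .....RRRRRRRRRR.........R....Y..................YY...BB...BBBBBBBBBBBBBBBB......
196 .........RRRRRRRRRRRRRRRR....YYYYYY.............YY...BB...............B..B......
197 .............................YYYYYYYYYYYYYYYYYYYYY...BB..................B......
198 ................................................Y....BBBBBBBBBBBBBBBBBBBBB......
199 ..................................................................B.BBBBBB......
200 ................................................................................
201 ................................................................................
202 ................................................................................
```

Red sits about 7 mm to +y of its home, perched and not plugged. Yellow and blue match their home projections. I'll lift red back to the mat, let it settle flat there, and retry.

Emit:
move_arm(rows=[[0, 0, 0, 6.4, 0.4, 30, 87], [0, 0, 0, 0, 0, 40, 87], [0, 0, 0, 0, 0, 25, 87], [0, 0, 0, 0, 0, 12, 87], [0, 0, 0, 0, 0, 5, 87], [0, 0, 0, 0, 0, 0, 87], [0, 0, 0, 0, 0, 0, 60], [0, 0, 0, 0, 0, 0, 30], [0, 0, 0, 0, 0, 0, 30], [0, 0, 0, 0, 0, 0, 30], [0, 0, 0, 0, 0, 0, 30], [0, 0, 0, 0, 0, 0, 30]])

```text
time_s: 67.12
position: [642.2, -74.4, 38.0]
tcp_rot: [-0.0, 0.728, 0.685, -0.0]
wrist_force: [-0.4, 0.5, 0.8]
opening: 34.0
grasp_force: 25.0
```

Emit:
move_arm(rows=[[0, 0, 0, 0, 0, 0, 30], [0, 0, 0, 0, 0, 0, 30], [0, 0, 0, 0, 0, -15, 30], [0, 0, 0, 0, 0, -40, 30], [0, 0, 0, 0, 0, -40, 30], [0, 0, 0, 0, 0, -20, 30], [0, 0, 0, 0, 0, 0, 30], [0, 0, 0, 0, 0, 0, 30]])

```text
time_s: 68.12
position: [641.3, -74.1, 151.6]
tcp_rot: [-0.001, 0.728, 0.685, -0.001]
wrist_force: [-0.6, -0.2, -1.3]
opening: 33.8
grasp_force: 25.0
```

Run:
```python
from h import *
pose(); s,c=snap("scene","s15.png"); w,cw=snap("wrist","w15.png")
for k in blobs(masks(s)["red"],40): print(k.min(0),k.max(0))
a=cv2.resize(s[120:220,180:280],(400,400),interpolation=cv2.INTER_CUBIC); b=cv2.resize(w[130:290,180:340],(400,400),interpolation=cv2.INTER_CUBIC)
cv2.imwrite("pics/r15.png",np.hstack([a,b]))
```

```text
t68.1 pos [641.3 -74.1 151.6] xang 86.5 zax [-0.002  0.    -1.   ] F [-0.6 -0.2 -1.3] open 33.8 gf 25.0
[250 210] [270 231]
[222 158] [236 177]
[145 151] [171 174]
[159  10] [170  18]
```

View pics/r15.png

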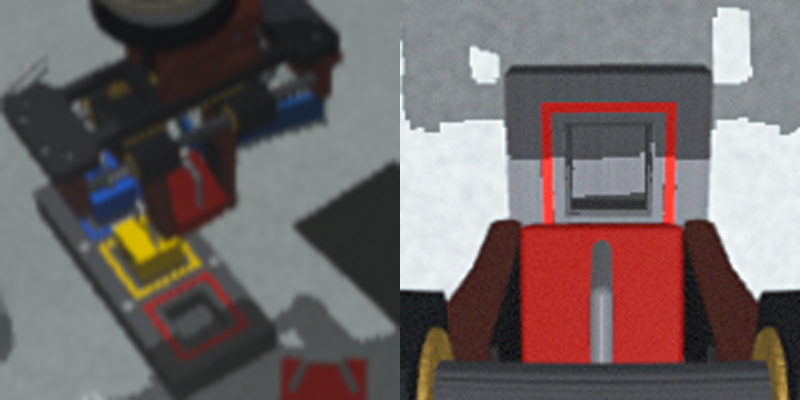

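Red is in the grip (crop (600,300)), with its tilt unclear. I'll set it on the mat to level it.

Emit:
move_arm(rows=[[0, 0, -3.5, 0, 0, 0, 30], [0, 0, 0, 6, -20, 0, 30], [0, 0, 0, 12, -40, 0, 30], [0, 0, 0, 12, -40, 0, 30], [0, 0, 0, 10, -34, 0, 30], [0, 0, 0, 6, -20, 0, 30], [0, 0, 0, 2, -7, 0, 30], [0, 0, 0, 0, 0, 30, 30], [0, 0, 0, 0, 0, 40, 30], [0, 0, 0, 0, 0, 30, 30], [0, 0, 0, 0, 0, 10, 30], [0, 0, 0, 0, 0, 0, 30]])

```text
time_s: 69.72
position: [481.3, -26.9, 42.7]
tcp_rot: [-0.0, 0.707, 0.707, -0.001]
wrist_force: [-0.1, -0.5, -1.0]
opening: 33.6
grasp_force: 25.0
```

Emit:
move_arm(rows=[[0, 0, 0, 0, 0, 2, 30], [0, 0, 0, 0, 0, 2, 30], [0, 0, 0, 0, 0, 0, 30]])

```text
time_s: 70.1
position: [481.5, -26.3, 39.5]
tcp_rot: [0.0, 0.707, 0.707, 0.0]
wrist_force: [1.1, 0.5, -1.0]
opening: 34.0
grasp_force: 25.0
```

Emit:
move_arm(rows=[[0, 0, 0, 0, 0, 2, 30], [0, 0, 0, 0, 0, 2, 30], [0, 0, 0, 0, 0, 0, 30]])

```text
time_s: 70.47
position: [481.1, -26.5, 34.9]
tcp_rot: [-0.0, 0.707, 0.707, -0.0]
wrist_force: [-0.7, -0.0, -0.9]
opening: 33.9
grasp_force: 25.0
```

Emit:
move_arm(rows=[[0, 0, 0, 0, 0, 2, 30], [0, 0, 0, 0, 0, 2, 30], [0, 0, 0, 0, 0, 0, 30]])

```text
time_s: 70.85
position: [481.1, -26.5, 30.8]
tcp_rot: [-0.0, 0.707, 0.707, -0.0]
wrist_force: [0.5, 0.2, -1.3]
opening: 34.0
grasp_force: 25.0
```

Emit:
move_arm(rows=[[0, 0, 0, 0, 0, 2, 30], [0, 0, 0, 0, 0, 0, 30]])

```text
time_s: 71.1
position: [481.1, -26.5, 28.9]
tcp_rot: [-0.0, 0.707, 0.707, -0.0]
wrist_force: [0.9, 0.0, -0.9]
opening: 34.2
grasp_force: 25.0
```

Emit:
move_arm(rows=[[0, 0, 0, 0, 0, 2, 30], [0, 0, 0, 0, 0, 0, 30]])

```text
time_s: 71.35
position: [481.1, -26.5, 26.9]
tcp_rot: [-0.0, 0.707, 0.707, -0.0]
wrist_force: [-0.7, 0.4, -1.3]
opening: 34.1
grasp_force: 25.0
```

Emit:
move_arm(rows=[[0, 0, 0, 0, 0, 2, 30], [0, 0, 0, 0, 0, 0, 30]])

```text
time_s: 71.6
position: [481.4, -26.5, 25.2]
tcp_rot: [0.0, 0.707, 0.707, 0.0]
wrist_force: [-0.0, 0.1, 2.4]
opening: 33.5
grasp_force: 25.0
```

Emit:
move_arm(rows=[[0, 0, 0, 0, 0, 0, 37], [0, 0, 0, 0, 0, 0, 45], [0, 0, 0, 0, 0, 0, 60], [0, 0, 0, 0, 0, 0, 87], [0, 0, 0, 0, 0, 0, 87], [0, 0, 0, 0, 0, 0, 87], [0, 0, 0, 0, 0, -20, 87], [0, 0, 0, 0, 0, -45, 87], [0, 0, 0, 0, 0, -45, 87], [0, 0, 0, 0, 0, -15, 87], [0, 0, 0, 0, 0, 0, 87], [0, 0, 0, 0, 0, 0, 87]])

```text
time_s: 73.1
position: [480.4, -26.3, 148.8]
tcp_rot: [-0.001, 0.707, 0.707, -0.001]
wrist_force: [0.1, -0.2, -0.8]
opening: 86.5
grasp_force: 0.0
```

```bash
python3 near.py 39 red
python3 - <<'E'
from pj import *
t,c=snap("top"); 
for k in blobs(masks(t)["red"],60):
    print(rect(cast(c,k,39)))
w=cv2.imread("near.png"); cw=imaging.calibration("wrist"); m=masks(w)["red"]; hs=cv2.cvtColor(w,cv2.COLOR_BGR2HSV)
for y in range(160,220,2): print(y,"".join(str(hs[y,x,2]//26) if m[y,x] else "." for x in range(235,295)))
E
```

```text
t73.1 pos [480.4 -26.3 148.8] xang 90.0 zax [-0.002 -0.    -1.   ] F [ 0.1 -0.2 -0.8] open 86.5 gf 0.0
red [244 181] [280 225] [480.5 -36.9] [33.9 42.6] 0.0 tool shift [-10.6   0.1   0. ]
(array([619.2,  26.9]), array([48.4, 53.1]), 51.2)
(array([641.9, -85.1]), array([50.7, 50.9]), 89.3)
(array([ 725.9, -322.3]), array([96.5, 22.8]), 19.4)
160 ............................................................
162 ............................................................
164 ............................................................
166 ............................................................
168 ............................................................
170 ............................................................
172 ............................................................
174 ............................................................
176 ............................................................
178 ............................................................
180 ............................................................
182 ..........3444444444443444444444444444
[... 492 characters left out ...]
999999999999999....89999999999999995..............
200 .........9999999999999999....89999999999999995..............
202 .........9999999999999999....89999999999999995..............
204 .........9999999999999999....89999999999999994..............
206 .........9999999999999999.....9999999999999994..............
208 .........9999999999999999.....9999999999999994..............
210 .........8999999999999999.....9999999999999994..............
212 .........8999999999999999.....9999999999999994..............
214 .........7999999999999999.....9999999999999994..............
216 .........7999999999999999.....999999999999999...............
218 .........6999999999999999.....9999999999999993..............
```

Run:
```python
from pj import *
s,c=snap("scene"); m=masks(s)
P=np.r_[box((480.5,-39.2),0,34,38,39),box((480.5,-39.2),0,34,38,15)]
q=proj(c,P,False); print("home bbox",q.min(0).round(),q.max(0).round())
for k in blobs(m["red"],40): print(k.min(0),k.max(0))
cw=imaging.calibration("wrist")
print(cast(cw,[[262,181.5],[262,187.5],[262,225.5]],39,True).round(1).tolist(), proj(cw,P,True).round().tolist())
```

```text
home bbox [276. 170.] [295. 190.]
[250 210] [270 231]
[277 172] [293 187]
[145 151] [171 174]
[159  10] [170  18]
[[480.5, -16.5, 39.0], [480.5, -22.1, 39.0], [480.6, -59.1, 39.0]] [[281.0, 186.0], [280.0, 225.0], [244.0, 225.0], [243.0, 186.0], [279.0, 180.0], [279.0, 216.0], [245.0, 216.0], [245.0, 180.0]]
```

Red stands upright at about (480.5,-39.8). Regrasping.

Emit:
move_arm(rows=[[0, 0, 0, -13.4, 0, 0, 87], [0, 0, 0, 0, 0, 30, 87], [0, 0, 0, 0, 0, 40, 87], [0, 0, 0, 0, 0, 30, 87], [0, 0, 0, 0, 0, 16, 87], [0, 0, 0, 0, 0, 8, 87], [0, 0, 0, 0, 0, 0, 87], [0, 0, 0, 0, 0, 0, 60], [0, 0, 0, 0, 0, 0, 30], [0, 0, 0, 0, 0, 0, 30], [0, 0, 0, 0, 0, 0, 30], [0, 0, 0, 0, 0, 0, 30]], grip_force=35)

```text
time_s: 74.75
position: [481.3, -39.8, 26.1]
tcp_rot: [0.0, 0.707, 0.707, 0.0]
wrist_force: [-0.2, 0.0, 0.3]
opening: 40.3
grasp_force: 0.0
```

Emit:
move_arm(rows=[[0, 0, 0, 0, 0, 0, 30], [0, 0, 0, 0, 0, 0, 30]])

```text
time_s: 75.0
position: [481.2, -39.9, 26.0]
tcp_rot: [-0.0, 0.707, 0.707, 0.0]
wrist_force: [-0.0, 0.3, 0.6]
opening: 33.6
grasp_force: 35.0
```

Emit:
move_arm(rows=[[0, 0, 0, 0, 0, -25, 30], [0, 0, 0, 0, 0, -40, 30], [0, 0, 0, 0, 0, -40, 30], [0, 0, 3.5, 0, 0, -19, 30], [0, 0, 0, -4, 19, 0, 30], [0, 0, 0, -8, 38, 0, 30], [0, 0, 0, -8, 40, 0, 30], [0, 0, 0, -8, 38, 0, 30], [0, 0, 0, -4, 19, 0, 30], [0, 0, 0, -2, 9, 0, 30], [0, 0, 0, 0, 0, 0, 30], [0, 0, 0, 0, 0, 0, 30]])

```text
time_s: 76.5
position: [641.0, -83.4, 150.0]
tcp_rot: [-0.0, 0.728, 0.685, -0.0]
wrist_force: [0.6, -0.5, -0.6]
opening: 34.0
grasp_force: 35.0
```

Emit:
move_arm(rows=[[0, 0, 0, 0, 0, 30, 30], [0, 0, 0, 0, 0, 30, 30], [0, 0, 0, 0, 0, 22, 30], [0, 0, 0, 0, 0, 7, 30], [0, 0, 0, 0, 0, 0, 30], [0, 0, 0, 0, 0, 0, 30]])

```text
time_s: 77.25
position: [642.5, -83.8, 62.2]
tcp_rot: [0.001, 0.728, 0.685, 0.001]
wrist_force: [1.1, -0.8, -1.0]
opening: 34.0
grasp_force: 35.0
```

```bash
python3 go.py 641.8 -83.8 37; python3 near.py 26 red
```

```text
t77.2 pos [642.5 -83.8  62.2] xang 86.5 zax [ 0.002  0.    -1.   ] F [ 1.1 -0.8 -1. ] open 34.0 gf 35.0
tool shift [-0.1 -0.7 25.2]
t77.2 pos [642.5 -83.8  62.2] xang 86.5 zax [ 0.002  0.    -1.   ] F [ 1.1 -0.8 -1. ] open 34.0 gf 35.0
red [222 182] [300 275] [641.1 -91.8] [69.5 51.8] 86.5 tool shift [-8.1 -0.9 -0. ]
red [149   0] [270 106] [616.6  32. ] [54.3 64.3] 51.1 tool shift [114.  -32.9  -0. ]
```

Emit:
move_arm(rows=[[0, 0, 0, 0, -0.7, 0, 30], [0, 0, 0, 0, 0, 5, 30], [0, 0, 0, 0, 0, 5, 30], [0, 0, 0, 0, 0, 4, 30], [0, 0, 0, 0, 0, 2, 30], [0, 0, 0, 0, 0, 0, 30], [0, 0, 0, 0, 0, 0, 30]])

```text
time_s: 78.18
position: [641.6, -83.7, 45.0]
tcp_rot: [0.0, 0.728, 0.685, 0.0]
wrist_force: [2.5, -0.9, -2.0]
opening: 33.8
grasp_force: 35.0
```

Emit:
move_arm(rows=[[0, 0, 0, 0, 0, 2, 30], [0, 0, 0, 0, 0, 1, 30], [0, 0, 0, 0, 0, 0, 30]])

```text
time_s: 78.55
position: [641.6, -83.7, 42.1]
tcp_rot: [0.0, 0.728, 0.685, 0.0]
wrist_force: [3.9, -0.1, -1.6]
opening: 33.9
grasp_force: 35.0
```

Emit:
move_arm(rows=[[0, 0, 0, 0, 0, 2.5, 30], [0, 0, 0, 0, 0, 2.5, 30], [0, 0, 0, 0, 0, 0.8, 30], [0, 0, 0, 0, 0, 0, 30], [0, 0, 0, 0, 0, 0, 30]])

```text
time_s: 79.18
position: [641.6, -83.7, 37.1]
tcp_rot: [0.0, 0.728, 0.685, 0.0]
wrist_force: [1.8, 0.8, 7.6]
opening: 34.0
grasp_force: 35.0
```

Emit:
move_arm(rows=[[0, 0, 0, 0, 0, 0, 45], [0, 0, 0, 0, 0, 0, 65], [0, 0, 0, 0, 0, 0, 87], [0, 0, 0, 0, 0, 0, 87], [0, 0, 0, 0, 0, 0, 87], [0, 0, 0, 0, 0, -20, 87], [0, 0, 0, 0, 0, -45, 87], [0, 0, 0, 0, 0, -45, 87], [0, 0, 0, 0, 0, 0, 87], [0, 0, 0, 0, 0, 0, 87]])

```text
time_s: 80.42
position: [641.0, -83.4, 146.8]
tcp_rot: [0.0, 0.728, 0.685, 0.0]
wrist_force: [0.3, -0.1, 1.7]
opening: 86.9
grasp_force: 0.0
```

```bash
cat > chk.py <<'E'
from pj import *
pose(); w,cw=snap("wrist","wc.png"); m=masks(w)["red"]; hs=cv2.cvtColor(w,cv2.COLOR_BGR2HSV)
H=[proj(cw,box((641.7,-83.7),-3.5,34,38,z),True).round().astype(int) for z in(50,26)]; print(H[0].tolist(),H[1].tolist())
a=np.vstack(H).min(0)-14; b=np.vstack(H).max(0)+10
for y in range(a[1],b[1],2): print(y,"".join(str(hs[y,x,2]//26) if m[y,x] else "." for x in range(a[0],b[0])))
print(a[0])
E
python3 chk.py
```

```text
t80.4 pos [641.  -83.4 146.8] xang 86.5 zax [ 0.001  0.    -1.   ] F [ 0.3 -0.1  1.7] open 86.9 gf 0.0
[[282, 175], [281, 217], [243, 217], [243, 175]] [[280, 170], [280, 209], [245, 209], [244, 170]]
156 ...............................................................
158 ...............................................................
160 ...............................................................
162 ......5666666676666766666676667676777667666676666666766666666..
164 ......6766666666666676676766766677667667667777776766777667676..
166 ......67664..............................................6666..
168 ......6666...............................................6766..
170 ......6666...............................................6666..
172 ......6667....334433334443444344444334444444444444.......6776..
174 ......6666....343444444343344443444444.444443443444......7666..
176 ......6666...566666666666666666666666666666666666665.....7666..
178 ......6666...666666666666666666666666666666666666665.....6666..
180 ......56665..66666666666666666.....66666666666666665.....6676..
182 ......56665
[... 852 characters left out ...]
9999.....8999...
208 .......9999...9999999999999999.....9999999999999999.....8999...
210 .......9999...9999999999999999.....9999999999999999.....9999...
212 .......99997..9999999999999999.....99999999999999995.6.79999...
214 .......99999999999999999999999.....9999999999999999899999999...
216 .......99999999999999999999999999999999999999999999999999999...
218 ...............................................................
220 ...............................................................
222 ...............................................................
224 ...............................................................
226 ...............................................................
229
```

Red now matches its home projection: edges at rows 175/217 observed against 175/217 expected. All three cartridges are plugged in and the hook is hung, so I'll measure the dials next.

Emit:
move_arm(rows=[[0, 0, 0, 0, 0, -40, 87], [0, 0, 0, 0, 0, -50, 87], [0, 0, 0, 0, 0, -50, 87], [0, 0, 0, -25, -13, -15, 87], [0, 0, 0, -50, -25, 0, 87], [0, 0, 0, -50, -25, 0, 87], [0, 0, 0, -50, -25, 0, 87], [0, 0, 0, -50, -25, 0, 87], [0, 0, 0, -45, -24, 0, 87], [0, 0, 0, -26, -14, 0, 87], [0, 0, 0, 0, 0, 0, 87], [0, 0, 0, 0, 0, 0, 87]])

```text
time_s: 81.98
position: [472.3, -369.1, 300.0]
tcp_rot: [-0.001, 0.728, 0.685, -0.0]
wrist_force: [0.8, 0.5, -0.4]
opening: 87.0
grasp_force: 0.0
```

```bash
cat > dial.py <<'E'
from pj import *
import sys
pose(); w,c=snap("wrist",sys.argv[1]); t,ct=snap("top","td.png")
for nm,im,cc,f,base in(("wrist",w,c,True,1),("top",t,ct,False,1)):
    m=masks(im); hs=cv2.cvtColor(im,cv2.COLOR_BGR2HSV).astype(int)
    B=[cast(cc,k,30,f) for k in blobs(m["blue"],40)]
    B=[b[:,:2] for b in B if np.hypot(*(b.mean(0)[:2]-[472,-312]))<150]
    if B: print(nm,"console z30",rect(np.vstack(B)))
    # pointer: bright low-saturation pixels, at z=74; red mark at z=30
    wh=((hs[...,1]<70)&(hs[...,2]>150)).astype(np.uint8)
    n,l,st,ce=cv2.connectedComponentsWithStats(wh)
    for i in range(1,n):
        if 2<=st[i,4]<200:
            P=cast(cc,ce[i],74,f)[0]; Q=cast(cc,ce[i],30,f)[0]
            for d,ctr in(("L",(485.4,-262.8)),("R",(458.6,-365.4))):
                r74=np.hypot(*(P[:2]-ctr)); r30=np.hypot(*(Q[:2]-ctr))
                if r30<50: 
                    pts=cast(cc,np.argwhere(l==i)[:,::-1],74,f)[:,:2]; e=rect(pts) if len(pts)>3 else ""
                    print(nm,d,"area",st[i,4],"px",ce[i].round(1),"z74",P[:2].round(1),"r%.0f"%r74,"z30",Q[:2].round(1),"r%.0f"%r30,"ang30 %.0f"%np.degrees(np.arctan2(*(Q[:2]-ctr)[::-1])),e)
E
python3 dial.py wd1.png
```

```text
t82.0 pos [ 472.3 -369.1  300. ] xang 86.5 zax [-0.002  0.001 -1.   ] F [ 0.8  0.5 -0.4] open 87.0 gf 0.0
wrist console z30 (array([ 471.8, -312.4]), array([216.6, 107.7]), 75.3)
wrist L area 14 px [254.5  59.6] z74 [ 472.  -227.6] r38 z30 [ 471.5 -219.3] r46 ang30 108 (array([ 471.8, -227.7]), array([2.8, 7.1]), 14.1)
wrist L area 14 px [241.9  68.7] z74 [ 455.4 -238.4] r39 z30 [ 453.1 -231.3] r45 ang30 136 (array([ 455.3, -238.3]), array([2.5, 8.2]), 51.1)
wrist L area 18 px [261.3  77.6] z74 [ 479.  -251.6] r13 z30 [ 479.4 -246. ] r18 ang30 110 (array([ 478.9, -251.3]), array([ 1.8, 15.3]), 32.4)
wrist R area 13 px [255.2 130.6] z74 [ 467.2 -318.7] r47 z30 [ 466.2 -321. ] r45 ang30 80 (array([ 466.9, -318.6]), array([6.4, 2.5]), 86.3)
wrist R area 14 px [239.9 132.3] z74 [ 447.7 -319.6] r47 z30 [ 444.4 -321.9] r46 ang30 108 (array([ 447.8, -319.6]), array([2.6, 7.4]), 17.7)
wrist R area 15 px [269.9 135.7] z74 [ 485.4 -326.3] r47 z30 [ 486.5 -329.4] r45 ang30 52 (array([ 485.2, -326.4]), array([7.2, 2.7]), 42.0)
wrist R area 14 px [227.9 141.2] z74 [ 431.5 -329.9] r45 z30 [ 426.3 -333.4] r45 ang30 135 (array([ 431.5, -329.9]), array([2.9, 6.9]), 59.1)
wrist R area 25 px [255.5 159.3] z74 [ 465.2 -355.6] r12 z30 [ 463.9 -362.1] r6 ang30 32 (array([ 466.1, -354.9]), array([15.8,  2.8]), 46.9)
top L area 3 px [337.3 236.7] z74 [ 514.4 -220.9] r51 z30 [ 513.6 -228.7] r44 ang30 50 
top L area 2 px [333.5 244. ] z74 [ 496.7 -211.3] r53 z30 [ 495.2 -218.7] r45 ang30 77
```

Emit:
move_arm(rows=[[0, 0, -9, 0, 0, 0, 87], [0, 0, -9, 0, 0, 0, 87], [0, 0, -9, 0, 0, 0, 87], [0, 0, -9, 0, 0, 0, 87], [0, 0, 0, 24, 20, 0, 87], [0, 0, 0, 38, 31, 0, 87], [0, 0, 0, 22, 18, 0, 87], [0, 0, 0, 0, 0, 40, 87], [0, 0, 0, 0, 0, 50, 87], [0, 0, 0, 0, 0, 40, 87], [0, 0, 0, 0, 0, 0, 87], [0, 0, 0, 0, 0, 0, 87]])

```text
time_s: 83.58
position: [486.4, -262.0, 172.6]
tcp_rot: [0.001, 0.48, 0.877, 0.0]
wrist_force: [0.6, -0.1, 0.8]
opening: 87.1
grasp_force: 0.0
```

```bash
python3 go.py 485.3 -261.1 57
```

```text
t83.6 pos [ 486.4 -262.   172.6] xang 122.6 zax [ 0.001 -0.001 -1.   ] F [ 0.6 -0.1  0.8] open 87.1 gf 0.0
tool shift [  1.5  -0.6 115.6]
```

Emit:
move_arm(rows=[[0, 0, 0, 1.4, -0.6, 40, 60], [0, 0, 0, 0, 0, 40, 50], [0, 0, 0, 0, 0, 25, 40], [0, 0, 0, 0, 0, 10, 40], [0, 0, 0, 0, 0, 0, 40], [0, 0, 0, 0, 0, 0, 8], [0, 0, 0, 0, 0, 0, 8], [0, 0, 0, 0, 0, 0, 8], [0, 0, 0, 0, 0, 0, 8], [0, 0, 0, 0, 0, 0, 8]], grip_force=15)

```text
time_s: 84.82
position: [485.4, -260.8, 56.9]
tcp_rot: [0.001, 0.481, 0.877, 0.001]
wrist_force: [2.1, 2.2, 5.1]
opening: 13.8
grasp_force: 15.0
```

Emit:
move_arm(rows=[[0, 0, 10, 0, 0, 0, 8], [0, 0, 10, 0, 0, 0, 8], [0, 0, 10, 0, 0, 0, 8], [0, 0, 10, 0, 0, 0, 8], [0, 0, 10, 0, 0, 0, 8], [0, 0, 10, 0, 0, 0, 8], [0, 0, 10, 0, 0, 0, 8], [0, 0, 1.9, 0, 0, 0, 8], [0, 0, 0, 0, 0, 0, 8], [0, 0, 0, 0, 0, 0, 8]])

```text
time_s: 86.08
position: [487.0, -260.9, 57.0]
tcp_rot: [0.001, 0.904, 0.428, 0.002]
wrist_force: [8.1, 1.7, 1.5]
opening: 14.1
grasp_force: 15.0
```

```bash
python3 go.py 485.3 -261.1 57
```

```text
t86.1 pos [ 487.  -260.9   57. ] xang 50.7 zax [ 0.004 -0.001 -1.   ] F [8.1 1.7 1.5] open 14.1 gf 15.0
tool shift [-1.2 -1.2 -0. ]
```

Emit:
move_arm(rows=[[0, 0, 0, 0, 0, 0, 20], [0, 0, 0, 0, 0, 0, 30], [0, 0, 0, 0, 0, 0, 45], [0, 0, 0, 0, 0, -20, 60], [0, 0, 0, 0, 0, -45, 87], [0, 0, 0, 0, 0, -55, 87], [0, 0, 0, 0, 0, -55, 87], [0, 0, 0, -25, 11, -40, 87], [0, 0, 0, -45, 20, 0, 87], [0, 0, 0, -28, 12, 0, 87], [0, 0, 0, 0, 0, 0, 87], [0, 0, 0, 0, 0, 0, 87]])

```text
time_s: 87.58
position: [455.3, -363.6, 271.7]
tcp_rot: [-0.0, 0.904, 0.427, 0.0]
wrist_force: [-0.1, 0.4, -0.7]
opening: 87.0
grasp_force: 0.0
```

```bash
python3 dial.py wd2.png; python3 go.py 458.3 -363.7 57
```

```text
t87.6 pos [ 455.3 -363.6  271.7] xang 50.6 zax [ 0.     0.001 -1.   ] F [-0.1  0.4 -0.7] open 87.0 gf 0.0
wrist console z30 (array([ 472. , -312.6]), array([216.5, 107.7]), 75.3)
wrist L area 17 px [202.   77.2] z74 [ 474.8 -230. ] r35 z30 [ 471.8 -220. ] r45 ang30 108 (array([ 474.7, -229.9]), array([2.7, 7.7]), 21.5)
wrist L area 22 px [225.6  80.5] z74 [ 493.1 -251.7] r13 z30 [ 492.4 -244.5] r20 ang30 69 (array([ 492.7, -252.1]), array([14.4,  1.2]), 50.5)
wrist L area 13 px [196.8  92.5] z74 [ 458.3 -240. ] r35 z30 [ 453.2 -231.3] r45 ang30 136 (array([ 458.5, -240.1]), array([1.2, 7.3]), 47.8)
wrist R area 120 px [272.2 133.9] z74 [ 494.8 -335.4] r47 z30 [ 494.3 -338.6] r45 ang30 37 (array([ 494.7, -335.3]), array([16.2, 11.3]), 42.9)
wrist R area 18 px [263.2 132.7] z74 [ 487.4 -327.5] r48 z30 [ 486.  -329.8] r45 ang30 52 (array([ 487. , -327.7]), array([7.1, 2.3]), 50.7)
wrist R area 16 px [247.5 136.8] z74 [ 470.1 -319.6] r47 z30 [ 466.5 -320.9] r45 ang30 80 (array([ 470.3, -319.6]), array([7.4, 2.6]), 76.6)
wrist R area 16 px [279.5 136.5] z74 [ 499.4 -343.2] r46 z30 [ 499.5
[... 246 characters left out ...]
] z74 [ 465.4 -355.4] r12 z30 [ 461.3 -361.2] r5 ang30 58 (array([ 465.9, -354.4]), array([15.7,  1.2]), 50.7)
top L area 4 px [337.8 236.8] z74 [ 514.2 -221.9] r50 z30 [ 513.4 -229.7] r43 ang30 50 (array([ 514.8, -222.5]), array([4.8, 2.4]), 89.8)
top L area 2 px [333.  244.5] z74 [ 495.5 -210.1] r54 z30 [ 494.  -217.4] r46 ang30 79 
top L area 2 px [335.  244.5] z74 [ 495.5 -214.9] r49 z30 [ 494.  -222.4] r41 ang30 78 
top R area 4 px [381.5 271. ] z74 [ 431.9 -325. ] r48 z30 [ 427.7 -337. ] r42 ang30 137 (array([ 431.9, -325. ]), array([1.7, 5.1]), 43.9)
t87.7 pos [ 455.9 -362.9  271.4] xang 50.7 zax [ 0.     0.001 -1.   ] F [-0.   1.1 -0. ] open 87.0 gf 0.0
tool shift [  0.8   2.4 214.4]
```

Left dial reads mark 4 (pointer 50.5° against target 50.7°). Now the right dial.

Emit:
move_arm(rows=[[0, 0, 1.2, 0.8, 2.4, 40, 87], [0, 0, 0, 0, 0, 55, 60], [0, 0, 0, 0, 0, 55, 50], [0, 0, 0, 0, 0, 40, 40], [0, 0, 0, 0, 0, 17, 40], [0, 0, 0, 0, 0, 7, 40], [0, 0, 0, 0, 0, 0, 40], [0, 0, 0, 0, 0, 0, 8], [0, 0, 0, 0, 0, 0, 8], [0, 0, 0, 0, 0, 0, 8], [0, 0, 0, 0, 0, 0, 8], [0, 0, 0, 0, 0, 0, 8]])

```text
time_s: 89.18
position: [458.4, -365.7, 57.9]
tcp_rot: [0.001, 0.908, 0.418, 0.0]
wrist_force: [2.0, -1.7, 4.0]
opening: 13.8
grasp_force: 15.0
```

Emit:
move_arm(rows=[[0, 0, -10, 0, 0, 0, 8], [0, 0, -10, 0, 0, 0, 8], [0, 0, -10, 0, 0, 0, 8], [0, 0, -10, 0, 0, 0, 8], [0, 0, -10, 0, 0, 0, 8], [0, 0, -10, 0, 0, 0, 8], [0, 0, -10, 0, 0, 0, 8], [0, 0, -10, 0, 0, 0, 8], [0, 0, -7, 0, 0, 0, 8], [0, 0, 0, 0, 0, 0, 8], [0, 0, 0, 0, 0, 0, 8]])

```text
time_s: 90.55
position: [460.4, -365.6, 57.9]
tcp_rot: [0.002, 0.371, 0.929, -0.0]
wrist_force: [8.4, -2.5, -0.9]
opening: 13.6
grasp_force: 15.0
```

```bash
python3 go.py 458.3 -363.7 57
```

```text
t90.5 pos [ 460.4 -365.6   57.9] xang 136.5 zax [ 0.005 -0.002 -1.   ] F [ 8.4 -2.5 -0.9] open 13.6 gf 15.0
tool shift [ 2.9 -0.1  0.9]
```

Emit:
move_arm(rows=[[0, 0, 0, 0, 0, 0, 20], [0, 0, 0, 0, 0, 0, 30], [0, 0, 0, 0, 0, 0, 45], [0, 0, 0, 0, 0, -20, 60], [0, 0, 0, 0, 0, -45, 87], [0, 0, 0, 0, 0, -55, 87], [0, 0, 0, 0, 0, -55, 87], [0, 0, 0, 0, 0, -50, 87], [0, 0, 0, 0, 0, -30, 87], [0, 0, 0, 0, 0, 0, 87], [0, 0, 0, 0, 0, 0, 87]])

```text
time_s: 91.92
position: [457.2, -364.7, 311.1]
tcp_rot: [-0.001, 0.371, 0.929, 0.0]
wrist_force: [0.4, -0.3, -0.3]
opening: 87.0
grasp_force: 0.0
```

```bash
python3 dial.py wd3.png | grep -E "r1[0-9] |pos|console"
python3 - <<'E'
from pj import *
t,ct=snap("top","tf.png"); M=masks(t)
for k in blobs(M["orange"],100): print("orange z126",rect(cast(ct,k,126)),"z39",rect(cast(ct,k,39))[0])
for n,ctr in(("red",(643.1,-85.7)),("yellow",(638.6,-147)),("blue",(634.9,-209.5))): print(n,proj(ct,box(ctr,-3.5,34,38,50),False).round().tolist())
for y in range(174,202): print(y,"".join("R" if M["red"][y,x] else "Y" if M["yellow"][y,x] else "B" if M["blue"][y,x] else "." for x in range(265,345)))
E
```

```text
t91.9 pos [ 457.2 -364.7  311.1] xang 136.4 zax [-0.001  0.001 -1.   ] F [ 0.4 -0.3 -0.3] open 87.0 gf 0.0
wrist console z30 (array([ 471. , -312.6]), array([216.7, 108.3]), 75.3)
wrist L area 17 px [340.5 130.6] z74 [ 492.9 -251.8] r13 z30 [ 502.8 -244.5] r25 ang30 47 (array([ 492.3, -252.2]), array([14. ,  1.3]), 48.5)
wrist R area 12 px [262.  159.5] z74 [ 449.7 -355.4] r13 z30 [ 454.7 -359.8] r7 ang30 125 (array([ 449.7, -355.4]), array([ 0. , 14.7]), 46.4)
orange z126 (array([461. , 293.4]), array([59. , 58.6]), 6.1) z39 [454.9 320.8]
orange z126 (array([499.9, 163.7]), array([32.6, 28. ]), 0.5) z39 [497.  180.2]
red [[273.0, 178.0], [288.0, 179.0], [288.0, 192.0], [273.0, 191.0]]
yellow [[298.0, 180.0], [313.0, 180.0], [312.0, 194.0], [297.0, 193.0]]
blue [[323.0, 181.0], [338.0, 182.0], [337.0, 195.0], [322.0, 194.0]]
174 ................................................................................
175 ................................................................................
176 ......RRR.......................................................................
177 ....
[... 1416 characters left out ...]
BBBBBBBBBBBBBB......
194 .....R..................R....Y....YYYYYYYYYYYYYYYY...BB..BBBBBBBBBBBBBBBBB......
195 .....RRRRRRRRRR.........R....Y...................Y...BB...BBBBBBBBBBBBBBBB......
196 .........RRRRRRRRRRRRRRRR....YYYYYY.............YY...BB...............B..B......
197 .............................YYYYYYYYYYYYYYYYYYYYY...BB..................B......
198 ................................................Y....BBBBBBBBBBBBBBBBBBBBB......
199 ..................................................................B.BBBBBB......
200 ................................................................................
201 ................................................................................
```

Emit:
move_arm(rows=[[0, 0, 10, 0, 0, 0, 87], [0, 0, 10, 0, 0, 0, 87], [0, 0, 10, 0, 0, 0, 87], [0, 0, 10, 0, 0, 0, 87], [0, 0, 10, 0, 0, 0, 87], [0, 0, 0, 28, 28, 0, 87], [0, 0, 0, 40, 40, 0, 87], [0, 0, 0, 40, 40, 40, 87], [0, 0, 0, 40, 40, 50, 87], [0, 0, 0, 19, 19, 40, 87], [0, 0, 0, 0, 0, 30, 87], [0, 0, 0, 0, 0, 0, 87]])

```text
time_s: 93.58
position: [621.5, -218.0, 161.3]
tcp_rot: [-0.003, 0.729, 0.685, -0.002]
wrist_force: [-0.7, -0.3, -0.0]
opening: 86.9
grasp_force: 0.0
```

Run:
```python
from pj import *
pose(); w,cw=snap("wrist","wb.png"); hs=cv2.cvtColor(w,cv2.COLOR_BGR2HSV)
for n,ctr in(("blue",(634.1,-207.6)),("yellow",(637.9,-145.7))):
    m=masks(w)[n]
    H=[proj(cw,box(ctr,-3.5,34,38,z),True).round().astype(int) for z in(50,26)]; print(n,H[0].tolist(),H[1].tolist())
    a=np.vstack(H).min(0)-12; b=np.vstack(H).max(0)+12
    print(a[0])
    for y in range(a[1],b[1],2): print(y,"".join(str(hs[y,x,2]//26) if m[y,x] else "." for x in range(a[0],b[0])))
```

```text
t93.6 pos [ 621.5 -218.   161.3] xang 86.4 zax [-0.006  0.001 -1.   ] F [-0.7 -0.3 -0. ] open 86.9 gf 0.0
blue [[295, 159], [294, 200], [257, 200], [257, 159]] [[292, 156], [291, 193], [257, 193], [257, 156]]
245
144 ..............................................................
146 ..............................................................
148 ....56666666666666666666666666666666656666665656555555555.....
150 ....66666666676666666676766666677676667676666666676666666.....
152 ....6666.......................................4..4.56675.....
154 ....6666.............................................6665.....
156 ....6666.............................................6665.....
158 ....6666....3333333334333443333333333333334333.......6665.....
160 ....6666....333333333333333333333333333333333333.....6665.....
162 ....6666...36666666666666666666666666666666666665....6665.....
164 ....6666....6666666666666666666666666666666666665...46689.....
166 ....6666....5666666666666666....56666666666666665...48999.....
168 ....6666....5666666666666666.....6666666666666665...47886.....
170 ....6666....
[... 3062 characters left out ...]
.5888877888787887....7888.....
126 ...47886...678877777788878775....7877788877888886....78884....
128 ...57886...67778787777878887....58878778778888886....7888.....
130 ...47887...677878777787778887..688877888877777886....7888.....
132 ...57887...67787788777777777788877788887778888886....7888.....
134 ...57886.............................................6888.....
136 ...5788877777777777777777777777777777777777777777777678885....
138 ...578888888888888888888888888888888888888888888888888887.....
140 .................................................455.5554.....
142 ..............................................................
144 ..............................................................
```

Emit:
move_arm(rows=[[0, 0, 0, 0, 0, -50, 87], [0, 0, 0, 0, 0, -50, 87], [0, 0, 0, 0, 0, 0, 87], [0, 0, 0, 0, 0, 0, 87]])

```text
time_s: 94.12
position: [623.1, -219.5, 265.8]
tcp_rot: [0.001, 0.729, 0.684, 0.001]
wrist_force: [0.5, -0.4, -0.2]
opening: 86.7
grasp_force: 0.0
```

```bash
python3 -c "
from station import order
print(order.finish_job())"
```

```text
the job is handed in; nothing more can be done
None
```

The job is handed in at about 94 s, no verdict returned: by my camera checks all three cartridges are plugged home (red on its second try, after a first insertion left it perched), the hook is back in its holster, and the dials, turned last, read mark 4 (left) and mark 1 (right).

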